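Put the condiment caddy in order

ROBOT

A 7-joint arm with a two-finger parallel gripper is mounted at the origin on a cart in front of the work surface, level with it; the furniture and walls round the work are solid. World frame = base frame: x ahead of the robot, y to its left, z up, the work surface at z = 0. Lengths are in m, angles in rad, forces in N, time in s.
With the tool pointing down it reaches from about 0.425 to 0.925 m from the base axis. Payload 6.8 kg.
Tool frame: the origin (TCP) lies between the finger pads; the fingertips stand r.tip_extent ahead of it and the grasp point (between the pads) lies 5 mm behind it (r.tip_extent is the distance from the TCP to the fingertips, in m); y points along the fingers, x is the direction in which the jaws open and shut, and the axes are right-handed (so a half turn about y gives the same grasp; the last joint's range is limited). The gripper opens to 85 mm and grips with 20 to 120 N. Pads are 22 mm wide; open, the fingers measure 114 mm over their backs; the gripper's body (76 mm by 85 mm) begins 54 mm behind the grasp point. The pads swing forward as they close: fully open they stand 13 mm farther back than shut.
Start: joints at [-1.407, 0.477, 0.022, 1.555, -0.011, 1.109, -0.083], TCP at [0.181, 0.65, 0.212] pointing down, gripper open.
Joint ranges: [-2.96, 2.96], [-0.34, 2.1], [-1.41, 1.46], [0.24, 2.44], [-1.37, 4.51], [0.17, 1.92], [-2.96, 2.96]. Speed limits (rad/s): [2.39, 2.39, 3.14, 3.14, 3.14, 3.14, 3.14].

INTERFACE

Orientations are given as a rotation vector (axis times angle).
In Python, from bench import r gives the robot as it stands.
- The arm moves only by the tool send_rows, never from a script. Its argument "plan" is a list of rows, each a list of 5 numbers: the shift along the tool's x, y, z in cm, then the turn about the tool's y in degrees, then the opening, from 0 (shut) to 1 (fully open). In form: [[dx, dy, dz, spin, grip], ...]. A call has 1 to 12 rows; each row shifts and turns the commanded pose from where the row before left it, along the tool's axes as they then stand; what a row does not reach is not made up. A row lasts 1/8 s, in which the tool goes at most 62.5 mm and 10.7 degrees, less where a joint would pass 70% of its speed; a pose out of reach is approached as far as the arm can. A call is refused whole if a number of a shift passes 6.25 or a number of a turn 10.7, either way. A call with a gripper value outside its range is refused whole. The fingers move at their own pace and stop on an object; "force" is the grip in N (left out, the last holds). Time passes only in rows, so rows that do not move let the fingers close. It gives the time, the measured TCP pose, the force and the opening at its end, in the units of the state.
- r.get_obs(): the state, without advancing time (a new reading comes with each control period).
- r.grab_frame(name): name is "scene" or "top" or "wrist"; returns a dict with "image" (420x560x3 uint8, red, green, blue), "camera_matrix" (3x3 intrinsics, pixels), "D" ([k1, k2, p1, p2, k3] as OpenCV has them; the pictures are not rectified), "cam_to_world" (4x4, takes a point from camera to world coordinates). Camera axes: x right, y down, z forward; pixel columns grow to the right and rows downward; lengths in m; the calibration is good to about 2 mm. A picture is of the moment at which its call begins. There is no depth.
- r.hand_in(): hands the job in, once; it reports no verdict.
Trained networks look in the newest picture that a camera, given by its name, has taken for a name from the list of things; names that differ only in an ending like _2 or _b are one class to them, and where a whole thing is asked for, a point or a joint stands for the part that bears it (a point fixed in the world has none). Each returns a list of dicts, best first, with "p" (0 to 1); they miss things now and then, are a little off and sometimes report something else, mostly with a low value. They report only what shows in the picture. A call takes as long as a camera call.
- r.recognise(camera, target): "rect" ([left, top, right, bottom] in pixels, round what is visible of it).
The state is a dict: "clock": time; "joints": joint angles; "qvel": joint speeds; "tau": joint torques, N m; "tcp_pos": TCP position; "orientation": TCP orientation; "contact_force": force on the tool from outside, world axes, zero at the start; "moment": the same for the moment, N m; "grip_width": finger opening in m.
Only numpy, scipy, OpenCV 4.12 (cv2) and the standard library are available. Lean on these libraries where they do the work, as an engineer would, in place of code of your own. Each camera call takes 0.05 s, during which the arm holds its last target.

TASK

Put the wooden condiment caddy in order for the table: the salt shaker and the spice jar have been stood in the two big back wells meant for the pepper mill and the mustard. As seen from the robot's side, the salt goes in the front left well and the spice jar in the front right one, the pepper mill in the back middle well, the mustard bottle in the back well to the mill's left, and the honey jar is left standing in its own well to the mill's right. Every piece must end upright on the floor of its well and be let go; tip nothing over on the way, and leave the mug and the timer where they stand.

Things in the scene. Friction and masses are not known exactly. Their poses are not given: they have to be found in the camera images.
- caddy: Reddish-brown wood condiment caddy, fixed: a block 158 (x) x 294 (y) mm, top face 36 mm up, a low steel bow handle at each short end (347 mm overall). Origin on the worktop under its centre, z up; its front (-x) faces the robot, turned up to 0.4 rad; +y is its left. Five round wells, 3 mm chamfer, floor 14 mm above the worktop (22 mm deep); their centres in this frame are given with each piece.
- salt: Salt shaker: white china cylinder with a thin blue band and a domed steel top; 41 mm diameter, 89 mm high, straight side from 3 to 64 mm up, 0.14 kg. Origin at the centre of its underside, z up. At the start loosely in the back left or back middle well. Its own well is front left: centre x -36, y +42 mm in the caddy's frame, diameter 52.
- spice_jar: Glass spice jar, black cap, pale contents; 41 mm diameter, 90 mm high, 0.11 kg. Origin at the centre of its underside, z up. At the start loosely in the other one of the caddy's back left and back middle wells. Its own well is front right: centre x -36, y -42 mm in the caddy's frame, diameter 52.
- mill: Brown wooden pepper mill, 58 mm diameter at the foot, 170 mm high, about 0.18 kg; its round head, 50 mm across, is widest 137 mm up: grip there (nothing turns); 12 mm knob on top. Origin at the centre of its underside, z up. Stands left or right of the caddy. Its well is back middle: centre x +33, y 0 mm in the caddy's frame, diameter 69.
- mustard: Yellow squeeze bottle, about 0.3 kg, on the other side of the caddy from the mill (one far off by the wall is background). 47 mm diameter up to 84 mm, a shoulder to 104 mm, a red cap with a straight collar 27 mm across from 105 to 117 mm (grip it with the fingertips), nozzle to 142 mm. Origin: centre of underside, z up. Its well is back left: x +33, y +88 mm in the caddy's frame, diameter 57.
- honey_jar: Glass jar with pale amber contents and a yellow lid, 64 mm diameter, 94 mm high, 0.43 kg, standing in its own well, back right (centre x +33, y -88 mm in the caddy's frame, diameter 72), where it stays. Origin at the centre of its underside, z up.
- mug: White mug with dark stripes, 86 mm diameter, 90 mm high, loose, standing behind the caddy to the right: a bystander. Origin on its underside, z up.
- timer: Red twist kitchen timer with a white foot, 66 mm diameter, 60 mm high, loose, standing behind the caddy: a bystander. Origin at the centre of its underside, z up.

How it is judged:
At the end, for the whole second after the job is handed in: Salt front left, spice jar front right, mustard back left, mill back middle, honey jar back right: each within 10 mm of its well's centre (in caddy x and y), its underside no more than 4 mm above the well's floor, upright within 0.12 rad and at rest (x of salt in the frame of caddy between -0.046 and -0.026 m and y of salt in the frame of caddy between 0.032 and 0.052 m and z of each of salt, spice_jar, mustard, mill, honey_jar in the frame of caddy below 0.018 m and angle between each of salt, spice_jar, mustard, mill, honey_jar's own z axis and vertical below 0.12 rad and linear speed of each of salt, spice_jar, mustard, mill, honey_jar below 0.02 m/s and x of spice_jar in the frame of caddy between -0.046 and -0.026 m and y of spice_jar in the frame of caddy between -0.052 and -0.032 m and x of mustard in the frame of caddy between 0.023 and 0.043 m and y of mustard in the frame of caddy between 0.078 and 0.098 m and x of mill in the frame of caddy between 0.023 and 0.043 m and y of mill in the frame of caddy between -0.01 and 0.01 m and x of honey_jar in the frame of caddy between 0.023 and 0.043 m and y of honey_jar in the frame of caddy between -0.098 and -0.078 m); the robot touches nothing.
It fails at once if a piece of the caddy's set, the mug or the timer is tipped over (1 rad from upright) (angle between any of salt, spice_jar, mustard, mill, honey_jar, mug, timer's own z axis and vertical above 1 rad).
It fails at once if the honey jar is moved from its well (over 20 mm) (distance of honey_jar from where it was at the start of the episode above 0.02 m).
It fails at once if the mug or the timer is pushed more than 30 mm (distance of any of mug, timer from where it was at the start of the episode above 0.03 m).
It also fails if it takes over 93 s, if anything falls off the work surface, if the arm or the gripper's body presses on something with over 40 N, if the wrist force passes 120 N, or if a joint passes its speed limit or range.

## Working session

There is one attempt and no reset: what is moved stays moved. The work goes in short steps, Python scripts to look and compute and a tool call to move; the robot and the scene stay as the last step left them, time stands still between calls to the robot, and variables do not carry over. Pictures are saved under pics/ and viewed, and the job is handed in when it is done.

Besides the shell and the picture viewer there is one more tool, called after ">>>" as name([rows], argument=value, ...), one row to a line, values as JSON. send_rows: Moves the arm, as the interface text tells. Its arguments: {"type":"object","properties":{"plan":{"type":"array","items":{"type":"array","items":{"type":"number"}}},"force":{"type":"number"}},"required":["plan"]}

```bash
ls; mkdir -p pics; python3 - <<'E'
from bench import r
import cv2
print(r.get_obs(), r.tip_extent)
for n in ["scene","top","wrist"]:
    f=r.grab_frame(n); cv2.imwrite(f"pics/{n}0.png",f["image"][:,:,::-1])
    print(n,f["camera_matrix"].tolist(),f["D"],f["cam_to_world"].round(4).tolist())
    for t in ["caddy","salt","spice_jar","mill","mustard","honey_jar","mug","timer"]:
        try: print(t,[(d["rect"],round(d["p"],2)) for d in r.recognise(n,t)][:3])
        except Exception as e: print(t,e)
E
```

```text
pics
{'clock': 0.0, 'joints': array([-1.40710437,  0.47780257,  0.02236148,  1.55646249, -0.01148038,
        1.10927815, -0.08308466]), 'qvel': array([ 0.0015876 , -0.00039703, -0.0002322 , -0.00238834,  0.0016914 ,
       -0.00013379, -0.00102987]), 'tau': array([-1.15136675e-05, -5.96422112e+01,  1.60758309e+00, -2.81201541e+01,
        1.23773224e-02,  9.23573185e-03,  1.35836976e-05]), 'tcp_pos': array([0.18107712, 0.6496083 , 0.21071985]), 'orientation': array([-1.32684861, -1.00576488,  1.00800678]), 'contact_force': array([-0.37945677, -0.29015155, -0.21078675]), 'moment': array([ 0.01840796, -0.03022977, -0.01731249]), 'grip_width': 0.085478451536988} 0.014
scene [[513.6848959262171, 0.0, 283.042483706991], [0.0, 513.6848959262171, 204.95456143218746], [0.0, 0.0, 1.0]] [-0.17499988  0.          0.          0.          0.        ] [[-0.876, 0.4121, -0.2504, 0.9573], [0.4821, 0.7603, -0.4353, 0.6195], [0.0109, -0.5021, -0.8647, 1.2156], [0.0, 0.0, 0.0, 1.0]]
caddy [([253.8, 150.3, 374.7, 250.6], 0.62)]
salt [([302.0, 187.1, 316.7, 216.4], 0.67), ([171.4, 135.1, 216.4, 175.8], 
[... 599 characters left out ...]
189.1, 203.6, 330.4, 291.9], 0.76)]
salt [([247.4, 219.7, 267.2, 243.9], 0.86)]
spice_jar [([210.3, 224.8, 228.5, 247.9], 0.82)]
mill [([115.8, 229.4, 156.9, 259.7], 0.85)]
mustard [([394.6, 238.3, 422.9, 258.1], 0.68)]
honey_jar [([281.9, 200.3, 307.9, 234.2], 0.65)]
mug [([358.8, 136.9, 398.6, 185.5], 0.82)]
timer []
wrist [[301.3611736673978, 0.0, 277.19451342911907], [0.0, 301.3611736673978, 210.85330436616817], [0.0, 0.0, 1.0]] [-0.00224663  0.          0.          0.          0.        ] [[0.268, 0.931, 0.2479, 0.118], [0.9634, -0.2591, -0.0686, 0.667], [0.0004, 0.2572, -0.9664, 0.3738], [0.0, 0.0, 0.0, 1.0]]
caddy []
salt []
spice_jar []
mill []
mustard []
honey_jar []
mug []
timer []
```

View pics/scene0.png

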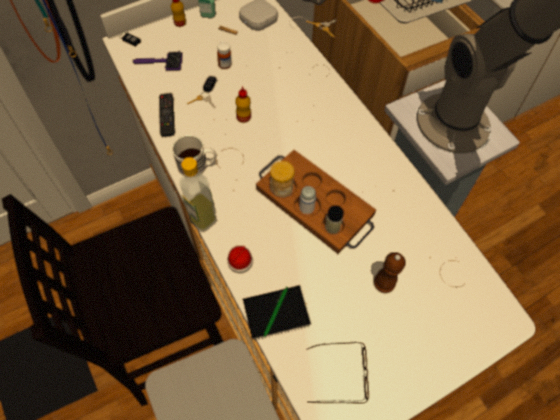

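View pics/top0.png

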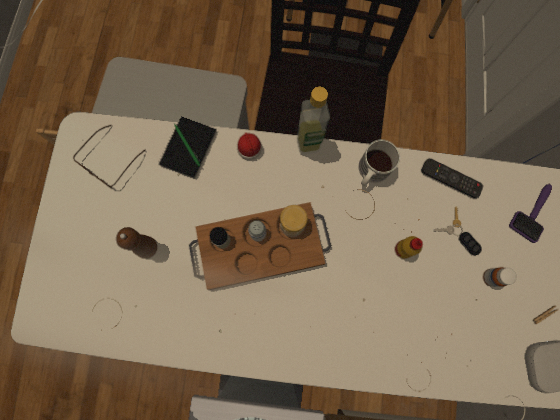

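View pics/wrist0.png

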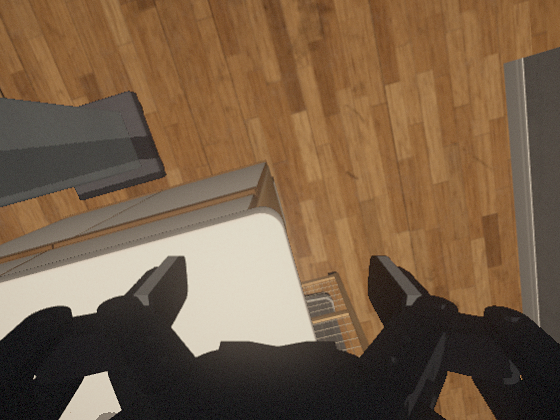

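The top view has the robot at the bottom. Salt (257,231) is in the back middle well, spice (219,237) in the back left and honey (293,220) in the back right. The mill (138,243) is left of the caddy, the mustard (410,247) is right, and the front wells at (246,264) and (281,256) are empty. The mug and timer stand behind.

```bash
cat > h.py <<'E'
import numpy as np, cv2
from scipy.spatial.transform import Rotation as R
from bench import r
def ray(f,uv):
    uv=np.array(uv,float).reshape(-1,1,2)
    n=cv2.undistortPoints(uv,f["camera_matrix"],np.array(f["D"])).reshape(-1,2)
    d=np.c_[n,np.ones(len(n))]@f["cam_to_world"][:3,:3].T
    return f["cam_to_world"][:3,3],d
def onplane(f,uv,z):
    c,d=ray(f,uv); return c+d*((z-c[2])/d[:,2])[:,None]
def proj(f,P):
    T=np.linalg.inv(f["cam_to_world"]); rv=cv2.Rodrigues(T[:3,:3])[0]
    return cv2.projectPoints(np.array(P,float).reshape(-1,1,3),rv,T[:3,3],f["camera_matrix"],np.array(f["D"]))[0].reshape(-1,2)
def tri(f1,u1,f2,u2):
    c1,d1=ray(f1,[u1]);c2,d2=ray(f2,[u2]);d1=d1[0];d2=d2[0]
    s=np.linalg.lstsq(np.c_[d1,-d2],c2-c1,rcond=None)[0]
    a=c1+s[0]*d1;b=c2+s[1]*d2
    return (a+b)/2,np.linalg.norm(a-b)
def pose():
    o=r.get_obs(); return o,np.array(o["tcp_pos"]),R.from_rotvec(o["orientation"])
def delta(target,yaw=None):
    """shift in tool axes (cm) to world target; spin deg to have jaw axis at world angle yaw (mod pi)"""
    o,p,Q=pose(); d=Q.inv().apply(np.array(target)-p)*100
    x=Q.apply([1,0,0]); y=Q.apply([0,1,0]); cur=np.arctan2(x[1],x[0])
    s=None
    if yaw is not None:
        s=np.degrees((yaw-cur+np.pi/2)%np.pi-np.pi/2)*np.sign(y[2])
    return d.round(2),s,np.degrees(cur),y.round(3)
E
python3 - <<'E'
from h import *
import json
f=r.grab_frame("top");g=r.grab_frame("scene")
hsv=cv2.cvtColor(f["image"],cv2.COLOR_RGB2HSV)
m=((hsv[...,0]<12)&(hsv[...,1]>110)&(hsv[...,2]>60)).astype(np.uint8)
n,l,st,ce=cv2.connectedComponentsWithStats(m); 
for i in range(1,n):
    if st[i,4]>300: print(st[i],ce[i])
m2=np.zeros_like(m); m2[190:300,180:340]=m[190:300,180:340]
cv2.imwrite("pics/mask.png",m2*255)
ys,xs=np.nonzero(m2); P=onplane(f,np.c_[xs,ys],0.036)[:,:2]
print(cv2.minAreaRect(P.astype(np.float32)*1000))
# objs
rt=lambda c,n:r.recognise(c,n)[0]["rect"]
for nm in ["mill","mustard"]:
  for d in r.recognise("top",nm): print(nm,"top",d)
  for d in r.recognise("scene",nm): print(nm,"scene",d)
print(pose()[1],pose()[2].as_matrix().round(3))
E
```

```text
[238 133  22  24 378] [247.81481481 144.06878307]
((531.3587036132812, 20.934738159179688), (123.34346008300781, 265.32977294921875), 4.079509258270264)
mill top {'rect': [110.2, 228.5, 155.3, 258.1], 'p': 0.73}
mill scene {'rect': [372.7, 249.5, 406.4, 295.3], 'p': 0.77}
mustard top {'rect': [395.3, 237.1, 425.2, 258.1], 'p': 0.64}
mustard scene {'rect': [235.2, 85.8, 253.9, 121.4], 'p': 0.86}
[0.1811783  0.65025821 0.21172625] [[ 0.268 -0.    -0.963]
 [ 0.963  0.     0.268]
 [ 0.    -1.     0.   ]]
```

View pics/mask.png

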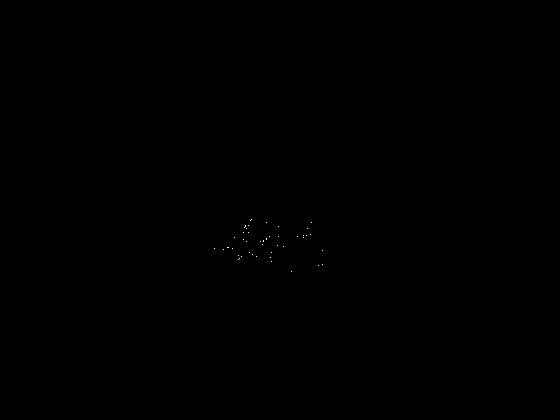

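The hue mask caught almost nothing, so the threshold is wrong. I'll read the wood's actual colours.

```bash
python3 - <<'E'
from h import *
f=r.grab_frame("top")
hsv=cv2.cvtColor(cv2.GaussianBlur(f["image"],(3,3),0),cv2.COLOR_RGB2HSV)
for p in [(300,265),(215,270),(230,280),(262,260),(350,300),(246,264)]: print(p,hsv[p[1],p[0]])
m=((hsv[...,0]<18)&(hsv[...,1]>95)).astype(np.uint8)
m2=np.zeros_like(m); m2[190:300,180:340]=m[190:300,180:340]
m2=cv2.morphologyEx(m2,cv2.MORPH_OPEN,np.ones((5,5),np.uint8))
cv2.imwrite("pics/mask2.png",np.hstack([cv2.resize(m2[190:300,180:340]*255,None,fx=2.5,fy=2.5,interpolation=0),cv2.resize(cv2.cvtColor(f["image"],cv2.COLOR_RGB2GRAY)[190:300,180:340],None,fx=2.5,fy=2.5)]))
ys,xs=np.nonzero(m2); P=onplane(f,np.c_[xs,ys],0.036)[:,:2]
print(cv2.minAreaRect(P.astype(np.float32)*1000))
E
```

```text
(300, 265) [ 13 158 113]
(215, 270) [ 13 130 126]
(230, 280) [ 14 116 121]
(262, 260) [ 14 159 117]
(350, 300) [ 18  63 167]
(246, 264) [ 13 157 117]
((528.1094360351562, 42.791900634765625), (160.2300262451172, 295.4713439941406), 19.249326705932617)
```

View pics/mask2.png

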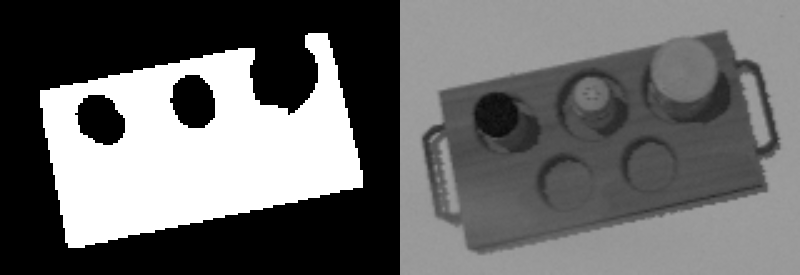

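```bash
python3 - <<'E'
from h import *
f=r.grab_frame("top");g=r.grab_frame("scene")
print("mill head",onplane(f,[[127,238]],.137), "foot",onplane(f,[[148,247]],.02))
print("mustard",onplane(f,[[415,244]],.11),onplane(f,[[405,248]],.05))
print("tri mill head",tri(f,[127,238],g,[395,263]))
print("timer,mug",onplane(f,[[248,146],[380,160]],.05))
print(delta([0.47,0.03,0.33],np.radians(19.2)))
E
```

```text
mill head [[0.49300793 0.33284779 0.137     ]] foot [[0.49024815 0.31967816 0.02      ]]
mustard [[ 0.56263346 -0.31459064  0.11      ]] [[ 0.56088175 -0.31073466  0.05      ]]
tri mill head (array([0.49248754, 0.33426823, 0.13507775]), np.float64(0.001989131709946982))
timer,mug [[ 0.77444987  0.10368718  0.05      ]
 [ 0.77897615 -0.23496429  0.05      ]]
(array([-51.99, -11.83, -44.47]), np.float64(55.226248440472176), np.float64(74.42624844047218), array([-0.,  0., -1.]))
```

>>> send_rows([
  [0,-2.4,0,10.7,1],
  [0,-2.4,0,10.7,1],
  [0,-2.4,0,10.7,1],
  [0,-2.4,0,10.7,1],
  [0,-2.2,0,10.7,1],
  [3,0,0,1.7,1],
  [3,0,-3,0,1],
  [3,0,-5,0,1],
], force=40)

```text
clock: 2.8
tcp_pos: [0.2919, 0.6058, 0.329]
orientation: [-1.555, -0.266, 0.266]
contact_force: [1.8, -0.4, 0.2]
grip_width: 0.0854
```

>>> send_rows([
  [2,0,-5.5,0,1],
  [1,0,-5.5,0,1],
  [0,0,-5.5,0,1],
  [0,0,-5.5,0,1],
  [0,0,-5.5,0,1],
  [0,0,-5.5,0,1],
  [-1,0,-5.5,0,1],
  [-1,0,-5.5,0,1],
  [-1,0,-5.5,0,1],
  [-1,0,-5.5,0,1],
  [-1,0,-5,0,1],
  [0,0,0,0,1],
])

```text
clock: 4.3
tcp_pos: [0.4712, 0.0276, 0.3302]
orientation: [-1.555, -0.258, 0.256]
contact_force: [-0.0, 1.0, -0.6]
grip_width: 0.0855
```

```bash
python3 - <<'E'
from h import *
f=r.grab_frame("wrist"); cv2.imwrite("pics/w1.png",f["image"][:,:,::-1])
print(pose()[1],delta([0.5,0,0.3],np.radians(19.2)),r.get_obs()["joints"].round(2),r.get_obs()["clock"])
for t in ["caddy","salt","spice_jar","mill","mustard","honey_jar"]:
    print(t,[(d["rect"],round(d["p"],2)) for d in r.recognise("wrist",t)][:3])
E
```

```text
[0.47101304 0.03042456 0.33001087] (array([ 1.75,  3.  , -3.82]), np.float64(-0.2083026532527424), np.float64(18.991697346747255), array([ 0.001,  0.001, -1.   ])) [-0.8   0.01  0.62  1.89 -0.01  1.24  0.15] 4.35
caddy [([265.4, 54.1, 374.6, 278.9], 0.58)]
salt [([322.5, 166.1, 358.2, 198.8], 0.73)]
spice_jar [([321.9, 97.8, 368.2, 134.1], 0.94)]
mill []
mustard []
honey_jar [([317.4, 211.1, 370.0, 270.6], 0.78)]
```

View pics/w1.png

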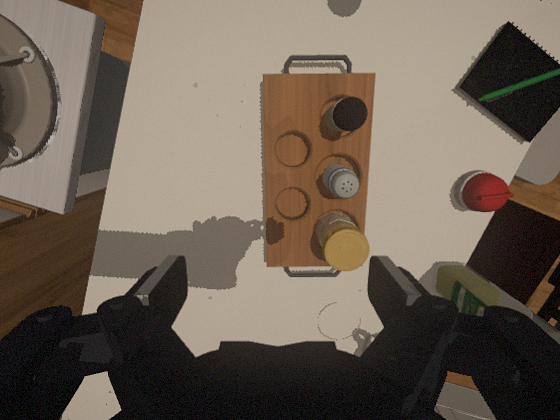

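The wrist view shows the whole caddy upright, corners near (263,74), (375,73), (366,267) and (266,267), with both front wells empty. I'll fit its pose from the wood mask and from the well ellipses.

```bash
cat > fitc.py <<'E'
from h import *
from scipy.optimize import least_squares
def mask(f):
    hsv=cv2.cvtColor(cv2.GaussianBlur(f["image"],(3,3),0),cv2.COLOR_RGB2HSV)
    m=((hsv[...,0]<18)&(hsv[...,1]>100)).astype(np.uint8)
    n,l,st,ce=cv2.connectedComponentsWithStats(m)
    return m,l,st
def model(p,z=0.036):
    c,s=np.cos(p[2]),np.sin(p[2])
    return lambda q:np.c_[p[0]+c*q[:,0]-s*q[:,1],p[1]+s*q[:,0]+c*q[:,1],np.full(len(q),z)]
def fit(f,p0=(0.528,0.043,0.336),save=None):
    # edges: sample normals along the 4 top edges in gradient image, iterative
    im=cv2.GaussianBlur(f["image"],(3,3),0).astype(float); sat=cv2.cvtColor(im.astype(np.uint8),cv2.COLOR_RGB2HSV)[...,1].astype(float)
    p=np.array(p0,float); hx,hy=.079,.147
    for it in range(6):
        W=10 if it<3 else 5
        E=[]
        for t in np.linspace(-.85,.85,35):
            for q,n in (((hx,t*hy),(1,0)),((-hx,t*hy),(-1,0)),((t*hx,hy),(0,1)),((t*hx,-hy),(0,-1))):
                E.append((q,n))
        Q=np.array([e[0] for e in E]);N=np.array([e[1] for e in E],float)
        A=proj(f,model(p)(Q));B=proj(f,model(p)(Q+N*.002)); d=B-A; d/=np.linalg.norm(d,axis=1)[:,None]
        s=np.arange(-W,W+.1,.5)
        X=(A[:,None]+d[:,None]*s[None,:,None]).astype(np.float32)
        v=cv2.remap(sat.astype(np.float32),X[...,0],X[...,1],cv2.INTER_LINEAR)
        g=v[:,:-4]-v[:,4:]
        k=g.argmax(1); ok=g.max(1)>25
        T=A+d*s[k+2][:,None]
        def res(pp): return (((proj(f,model(pp)(Q))-T)*d).sum(1))[ok]
        p=least_squares(res,p,loss="soft_l1",f_scale=1).x
    e=res(p)
    return p,np.abs(e).mean(),ok.sum()
E
python3 - <<'E'
from fitc import *
out={}
for n in ["wrist","top","scene"]:
    f=r.grab_frame(n); p,e,k=fit(f); print(n,p.round(4),e,k); out[n]=(f,p)
f,p=out["wrist"]; im=f["image"][:,:,::-1].copy()
a=np.linspace(0,2*np.pi,60)
for x,y,D in [(-36,42,52),(-36,-42,52),(33,0,69),(33,88,57),(33,-88,72)]:
    q=np.c_[x+D/2*np.cos(a),y+D/2*np.sin(a)]/1000
    cv2.polylines(im,[proj(f,model(p)(q)).astype(int)],True,(0,255,0),1)
q=np.array([[79,147],[79,-147],[-79,-147],[-79,147]])/1000
cv2.polylines(im,[proj(f,model(p)(q)).astype(int)],True,(255,0,0),1)
cv2.imwrite("pics/fit1.png",cv2.resize(im[40:290,230:400],None,fx=2.4,fy=2.4))
E
```

```text
wrist [0.5279 0.042  0.3369] 0.6008169840295374 138
top [0.5272 0.0426 0.3408] 0.15497594673443052 45
scene [0.5324 0.0469 0.3361] 0.9391102148460866 140
```

View pics/fit1.png

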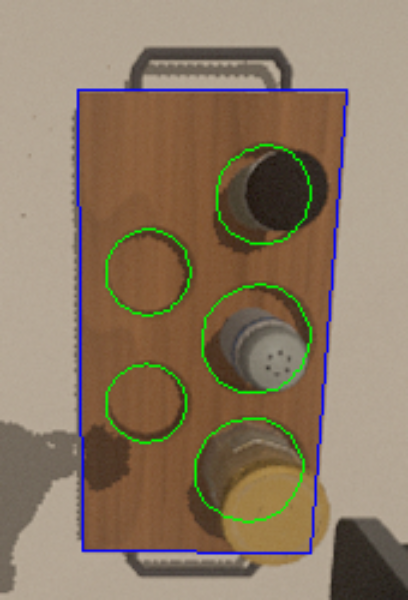

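```bash
python3 - <<'E'
from fitc import *
w=r.grab_frame("wrist");t=r.grab_frame("top")
p=np.array([.5277,.0423,.338]); c,s=np.cos(p[2]),np.sin(p[2])
def tocad(P): d=P[...,:2]-p[:2]; return np.stack([c*d[...,0]+s*d[...,1],-s*d[...,0]+c*d[...,1]],-1).round(4)
for n,a,b,z in [("salt",(345.4,191.7),(256,226.8),.100),("spice",(349.6,119.2),(218.8,236),.104)]:
    P,e=tri(w,a,t,b); print(n,P.round(4),e.round(4),tocad(P)); 
    A=onplane(w,[a],z)[0];B=onplane(t,[b],z)[0];print(A.round(4),tocad(A),B.round(4),tocad(B))
E
```

```text
salt [0.5567 0.0515 0.114 ] 0.0021 [ 0.0304 -0.0009]
[0.5597 0.0495 0.1   ] [ 0.0325 -0.0039] [0.5601 0.0529 0.1   ] [ 0.0341 -0.0007]
spice [0.528  0.1351 0.1042] 0.0012 [0.031  0.0875]
[0.5284 0.1356 0.104 ] [0.0316 0.0878] [0.5277 0.1347 0.104 ] [0.0306 0.0871]
```

```bash
cat >> h.py <<'E'
CP=np.array([.5277,.0423,.338])
def cad(x,y,z):
    c,s=np.cos(CP[2]),np.sin(CP[2]); x/=1000;y/=1000
    return np.array([CP[0]+c*x-s*y,CP[1]+s*x+c*y,z])
def here():
    o,p,Q=pose(); d=p[:2]-CP[:2]; c,s=np.cos(CP[2]),np.sin(CP[2])
    return (np.array([c*d[0]+s*d[1],-s*d[0]+c*d[1],p[2]])*1000).round(1)
E
python3 - <<'E'
from h import *
print(here(),delta(cad(33,-2,.062),.338))
E
```

```text
[-56.9   9.4 329.6] (array([ 9.  , 26.76, -1.13]), np.float64(-0.10527424119341586), np.float64(19.260699234228415), array([-0., -0., -1.]))
```

>>> send_rows([
  [3,3,-0.4,0,1],
  [3,4,-0.4,0,1],
  [3,4,-0.3,0,1],
  [0,4,0,0,1],
  [0,4,0,0,1],
  [0,3,0,0,1],
  [0,2,0,0,1],
  [0,1,0,0,1],
  [0,1,0,0,1],
  [0,0,0,0,1],
])

```text
clock: 6.15
tcp_pos: [0.5594, 0.0514, 0.0695]
orientation: [-1.555, -0.263, 0.264]
contact_force: [1.0, 0.3, 0.4]
grip_width: 0.0855
```

```bash
python3 - <<'E'
from h import *
print(here(),delta(cad(33,-2,.062),.338))
f=r.grab_frame("wrist"); cv2.imwrite("pics/w2.png",f["image"][:,:,::-1])
E
```

```text
[32.9 -1.9 69.5] (array([ 0.01,  0.75, -0.01]), np.float64(-0.1363233986794063), np.float64(19.229650076742423), array([-0.,  0., -1.]))
```

View pics/w2.png

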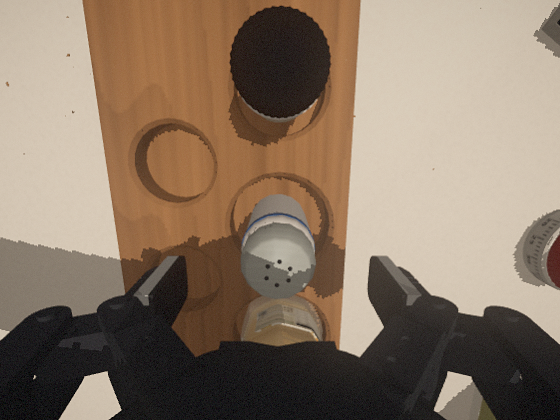

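The salt is centred between the open jaws (column 278), and nothing stands in the finger paths. I'll grip it.

>>> send_rows([
  [0,0.7,0,0,1],
  [0,0,0,0,0.3],
  [0,0,0,0,0.1],
  [0,0,0,0,0.1],
  [0,0,0,0,0.1],
  [0,0,0,0,0.1],
])

```text
clock: 6.95
tcp_pos: [0.5598, 0.0514, 0.0632]
orientation: [-1.554, -0.264, 0.263]
contact_force: [-1.3, -0.3, 5.1]
grip_width: 0.0362
```

>>> send_rows([
  [0,-1,0,0,0.1],
  [0,-2,0,0,0.1],
  [0,-2,0,0,0.1],
  [0,0,0,0,0.1],
])

```text
clock: 7.45
tcp_pos: [0.5606, 0.0514, 0.1141]
orientation: [-1.554, -0.266, 0.261]
contact_force: [-0.1, -0.7, -1.0]
grip_width: 0.0361
```

```bash
python3 - <<'E'
from h import *
print(here(),r.get_obs()["grip_width"],delta(cad(-36,42,.112),.338))
f=r.grab_frame("wrist"); cv2.imwrite("pics/w3.png",f["image"][:,:,::-1])
E
```

```text
[ 34.1  -2.3 114.1] 0.03612765671586666 (array([-7.02,  0.18,  4.41]), np.float64(-0.13906587206660295), np.float64(19.226907603355222), array([ 0.003,  0.001, -1.   ]))
```

View pics/w3.png

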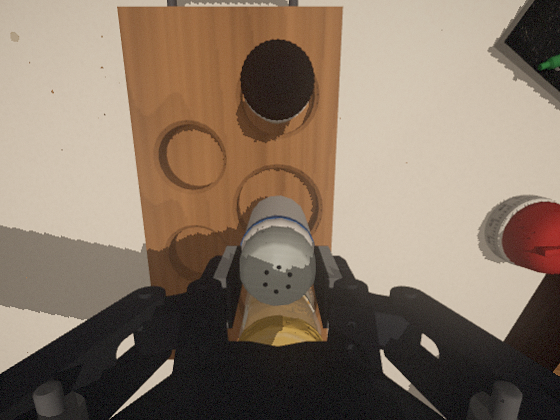

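The salt is lifted. The grip reads 36 mm against a diameter of 41 mm, so I'll check where the salt sits relative to the grasp point.

```bash
cat >> h.py <<'E'
def overlay(f,cx,cy,z0,circles,name,crop=None,col=(0,255,0)):
    im=f["image"][:,:,::-1].copy(); a=np.linspace(0,2*np.pi,60)
    for h,D in circles:
        q=np.c_[cx+D/2*np.cos(a),cy+D/2*np.sin(a),np.full(60,z0+h)]
        cv2.polylines(im,[proj(f,q).round().astype(int)],True,col,1)
    if crop: im=im[crop[1]:crop[3],crop[0]:crop[2]]; im=cv2.resize(im,None,fx=min(780/im.shape[1],580/im.shape[0]),fy=min(780/im.shape[1],580/im.shape[0]))
    cv2.imwrite(name,im)
E
python3 - <<'E'
from h import *
f=r.grab_frame("wrist"); p=pose()[1]
print(proj(f,[p,p+[0,0,.005]]))
overlay(f,p[0],p[1],.014+.051,[(3,41e-3)][:0]+[(.003,.041),(.064,.041),(.089,.01)],"pics/o1.png",(160,150,400,350))
E
```

```text
[[277.41877225 246.0612153 ]
 [277.42998034 249.36079099]]
```

View pics/o1.png

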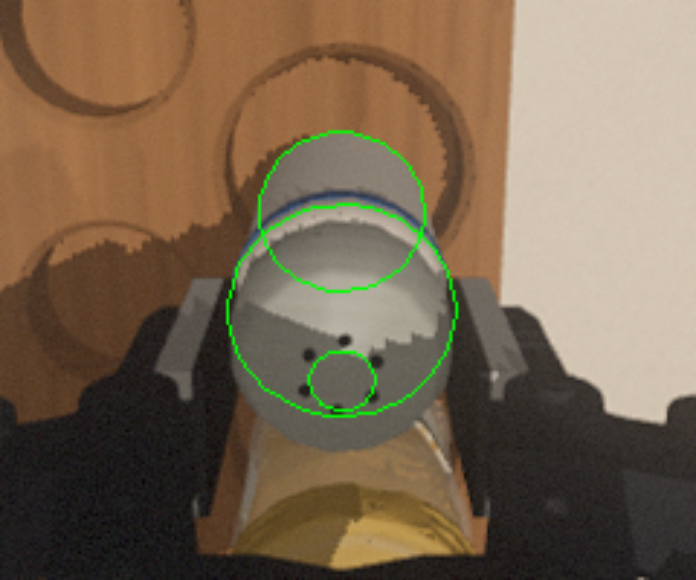

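>>> send_rows([
  [-1.5,0,1,0,0.1],
  [-3,0,2,0,0.1],
  [-2,0,1.2,0,0.1],
  [-0.5,0,0.2,0,0.1],
  [0,0,0,0,0.1],
])

```text
clock: 8.18
tcp_pos: [0.4791, 0.0697, 0.1125]
orientation: [-1.555, -0.263, 0.263]
contact_force: [0.7, 0.2, -1.0]
grip_width: 0.0363
```

```bash
python3 - <<'E'
from h import *
print(here(),r.get_obs()["grip_width"],delta(cad(-36,42,.064),.338))
f=r.grab_frame("wrist"); p=pose()[1]
q=cad(-36,42,0)
overlay(f,q[0],q[1],0.036,[(0,.052)],"pics/o2.png",(100,120,440,370))
E
```

```text
[-36.7  42.  112.5] 0.036255304174475096 (array([0.07, 4.85, 0.  ]), np.float64(-0.13151904301237705), np.float64(19.234454432409446), array([ 0., -0., -1.]))
```

View pics/o2.png

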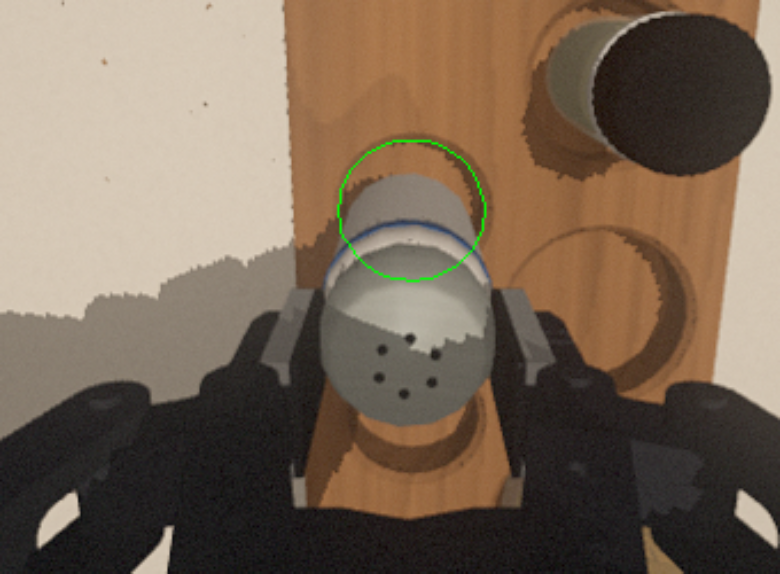

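The salt sits over the front left well, and the drawn well circle matches the hole to about 1 mm. I'll lower it.

>>> send_rows([
  [0,1.5,0,0,0.1],
  [0,1.5,0,0,0.1],
  [0,1,0,0,0.1],
  [0,0.5,0,0,0.1],
  [0,0.3,0,0,0.1],
  [0,0,0,0,0.1],
])

```text
clock: 8.98
tcp_pos: [0.479, 0.0698, 0.0647]
orientation: [-1.555, -0.263, 0.263]
contact_force: [-0.9, -0.1, -1.6]
grip_width: 0.0362
```

```bash
python3 - <<'E'
from h import *
print(here(),r.get_obs()["contact_force"])
E
```

```text
[-36.8  42.1  64.7] [-0.91631056 -0.06586503 -1.60263545]
```

>>> send_rows([
  [0,0.15,0,0,0.1],
  [0,0,0,0,0.8],
  [0,0,0,0,0.8],
  [0,0,0,0,0.8],
  [0,-3,0,0,0.8],
  [0,-5,0,0,0.9],
  [3,-2,2,0,1],
  [3.7,0,2.5,0,1],
  [0,0,0,0,1],
])

```text
clock: 10.1
tcp_pos: [0.529, 0.138, 0.1635]
orientation: [-1.554, -0.269, 0.266]
contact_force: [-0.6, -0.4, 0.1]
grip_width: 0.0856
```

```bash
python3 - <<'E'
from h import *
print(here(),delta(cad(31,87.5,.064),.338),r.get_obs()["clock"])
f=r.grab_frame("wrist"); q=cad(31,87.5,0); overlay(f,q[0],q[1],0.014,[(.09,.041)],"pics/o3.png")
f=r.grab_frame("top"); cv2.imwrite("pics/t3.png",cv2.resize(f["image"][190:300,180:340,::-1],None,fx=4,fy=4))
E
```

```text
[ 32.9  89.9 163.5] (array([-0.21,  9.95, -0.24]), np.float64(0.14253175001396481), np.float64(19.508505225435787), array([ 0.002,  0.001, -1.   ])) 10.1
```

View pics/o3.png

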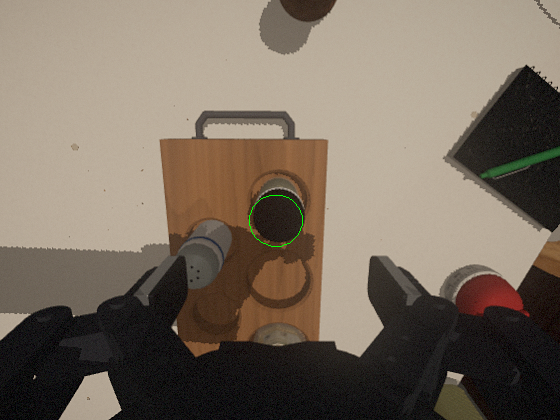

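View pics/t3.png

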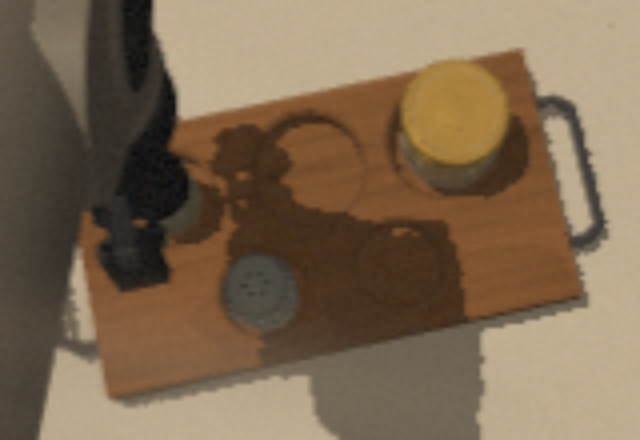

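Salt now stands in the front left well. The spice cap at (278,216) is within about 3 mm of my estimate, so I'll descend on it.

>>> send_rows([
  [-0.1,2,0,0,1],
  [0,3,0,0,1],
  [0,3,0,0,1],
  [0,1.5,0,0,1],
  [0,0.4,0,0,1],
  [0,0,0,0,0.4],
  [0,0,0,0,0.1],
  [0,0,0,0,0.1],
  [0,0,0,0,0.1],
  [0,0,0,0,0.1],
])

```text
clock: 11.45
tcp_pos: [0.5274, 0.1343, 0.0652]
orientation: [-1.554, -0.265, 0.262]
contact_force: [-0.3, 0.2, 6.5]
grip_width: 0.0396
```

>>> send_rows([
  [0,-1,0,0,0.1],
  [0,-2,0,0,0.1],
  [0,-3,0,0,0.1],
  [0,-4,0,0,0.1],
  [0,-2,0,0,0.1],
  [0,0,0,0,0.1],
])

```text
clock: 12.2
tcp_pos: [0.5272, 0.1343, 0.1858]
orientation: [-1.553, -0.266, 0.261]
contact_force: [0.0, 0.0, -0.9]
grip_width: 0.0393
```

```bash
python3 - <<'E'
from h import *
print(here(),delta(cad(-36,-42,.182),.338),r.get_obs()["grip_width"])
f=r.grab_frame("wrist"); p=pose()[1]; overlay(f,p[0],p[1],p[2]-.065+.0136,[(.003,.041),(.09,.041)],"pics/o4.png")
E
```

```text
[ 30.1  86.9 185.8] (array([ -6.58,   0.35, -12.91]), np.float64(-0.1362106099729522), np.float64(19.229762865448876), array([ 0.003,  0.002, -1.   ])) 0.0393216495139144
```

View pics/o4.png

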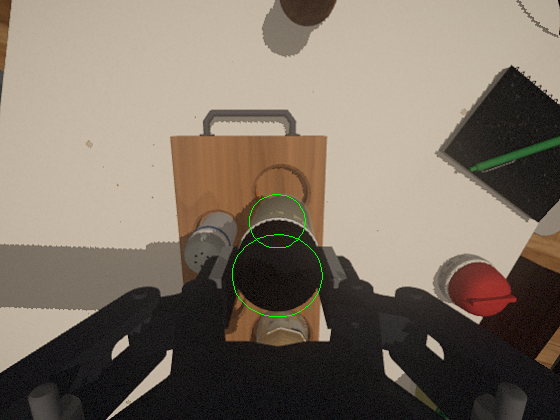

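The jar is held and lines up with the model (bottom circle at 277,222), maybe 1–2 mm toward +y. I'll carry it over the others to the front right well.

>>> send_rows([
  [-0.6,0,-1.5,0,0.1],
  [-1.5,0,-3,0,0.1],
  [-2,0,-4,0,0.1],
  [-1.5,0,-2.9,0,0.1],
  [-1,0,-1.5,0,0.1],
  [0,0,0,0,0.1],
  [0,2,0,0,0.1],
  [0,3,0,0,0.1],
  [0,2,0,0,0.1],
  [0,0,0,0,0.1],
])

```text
clock: 13.5
tcp_pos: [0.5056, -0.0081, 0.1127]
orientation: [-1.554, -0.262, 0.268]
contact_force: [-0.4, -0.5, -0.1]
grip_width: 0.0398
```

```bash
python3 - <<'E'
from h import *
print(here(),delta(cad(-36,-42,.066),.338),r.get_obs()["grip_width"])
f=r.grab_frame("wrist"); q=cad(-36,-42,0); overlay(f,q[0],q[1],0.036,[(0,.052)],"pics/o5.png",(100,120,440,370))
E
```

```text
[-37.6 -40.2 112.7] (array([ 0.18,  4.67, -0.19]), np.float64(-0.01095276935777893), np.float64(19.355020706064053), array([-0.004, -0.001, -1.   ])) 0.0398174364866843
```

View pics/o5.png

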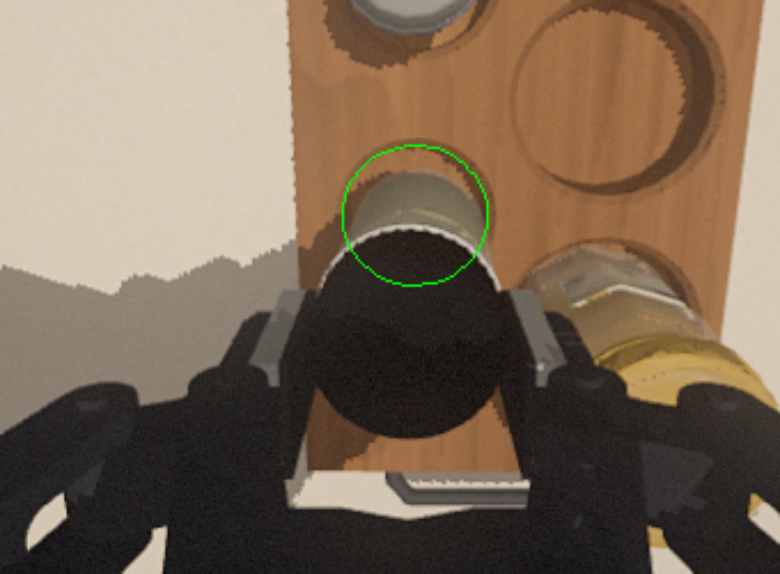

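>>> send_rows([
  [0.2,0,-0.2,0,0.1],
  [0,1.5,0,0,0.1],
  [0,1.5,0,0,0.1],
  [0,1,0,0,0.1],
  [0,0.5,0,0,0.1],
  [0,0.2,0,0,0.1],
  [0,0,0,0,0.1],
])

```text
clock: 14.42
tcp_pos: [0.5093, -0.0108, 0.0673]
orientation: [-1.555, -0.263, 0.263]
contact_force: [-0.6, -0.6, -1.2]
grip_width: 0.0395
```

```bash
python3 - <<'E'
from h import *
print(here(),r.get_obs()["contact_force"])
E
```

```text
[-35.  -44.   67.3] [-0.60171537 -0.59574187 -1.19184077]
```

>>> send_rows([
  [0,0.2,0,0,0.1],
  [0,0,0,0,0.75],
  [0,0,0,0,0.75],
  [0,0,0,0,0.75],
  [0,-2,0,0,0.75],
  [0,-5,0,0,0.75],
  [0,-6,0,0,1],
  [0,-6,1,0,1],
  [1,0,3,0,1],
  [1.5,0,5,0,1],
  [1.5,0,5,0,1],
  [1.5,0,4,0,1],
])

```text
clock: 15.92
tcp_pos: [0.5013, 0.1795, 0.2553]
orientation: [-1.554, -0.264, 0.264]
contact_force: [0.4, -0.3, 0.9]
grip_width: 0.0854
```

>>> send_rows([
  [1,0,3,0,1],
  [0.5,0,2,0,1],
  [0,0,0,0,1],
])

```text
clock: 16.3
tcp_pos: [0.4991, 0.2304, 0.255]
orientation: [-1.555, -0.265, 0.265]
contact_force: [-0.2, -0.4, -0.1]
grip_width: 0.0854
```

```bash
python3 - <<'E'
from h import *
print(pose()[1],here(),r.get_obs()["clock"])
f=r.grab_frame("wrist"); overlay(f,.493,.333,0,[(.137,.05),(0,.058)],"pics/o6.png")
f=r.grab_frame("top"); cv2.imwrite("pics/t6.png",cv2.resize(f["image"][180:310,80:340,::-1],None,fx=3,fy=3))
E
```

```text
[0.49913183 0.23044682 0.25497015] [ 35.4 187.  255. ] 16.3
```

View pics/o6.png

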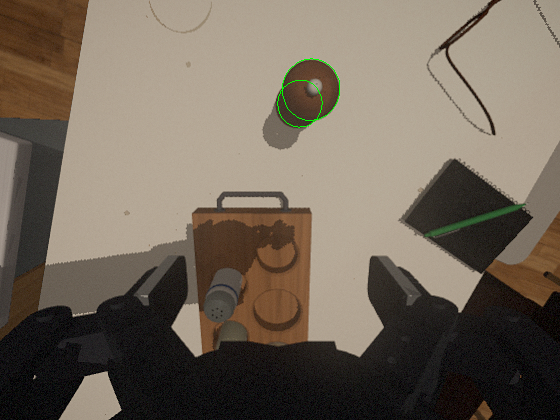

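View pics/t6.png

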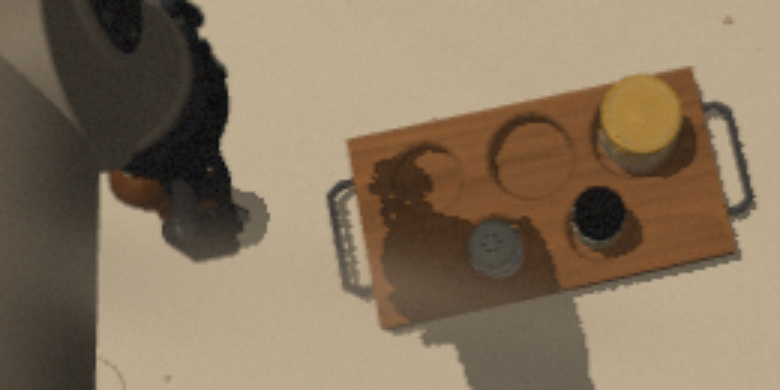

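Both small pieces are in their wells, and the mill head at (312,90) matches the estimate. I'll move above the mill and check it again.

>>> send_rows([
  [1,0,3,0,1],
  [1,0,4,0,1],
  [0.8,0,2.9,0,1],
  [0,2,0,0,1],
  [0,2,0,0,1],
  [0,0,0,0,1],
])

```text
clock: 17.15
tcp_pos: [0.4929, 0.3307, 0.214]
orientation: [-1.557, -0.26, 0.264]
contact_force: [-0.7, -0.1, 0.1]
grip_width: 0.0855
```

```bash
python3 - <<'E'
from h import *
print(pose()[1],delta([.493,.333,.132],.338),r.get_obs()["clock"])
f=r.grab_frame("wrist"); overlay(f,.493,.333,0,[(.137,.05),(.17,.012),(0,.058)],"pics/o7.png")
E
```

```text
[0.49286791 0.33069018 0.21396413] (array([0.11, 8.2 , 0.23]), np.float64(-0.2190793786293443), np.float64(19.146894096792476), array([-0.002, -0.003, -1.   ])) 17.15
```

View pics/o7.png

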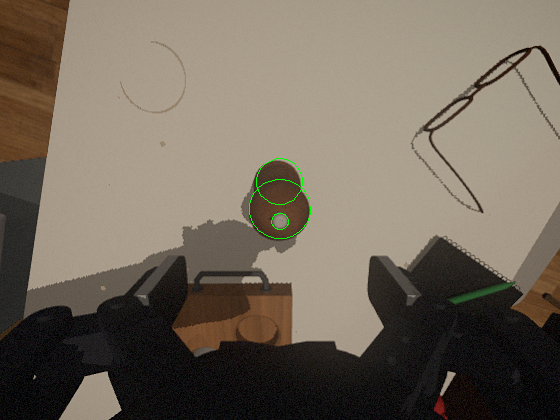

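>>> send_rows([
  [0.1,2,0.2,0,1],
  [0,3,0,0,1],
  [0,2,0,0,1],
  [0,1.3,0,0,1],
  [0,0,0,0,1],
  [0,0,0,0,0.5],
  [0,0,0,0,0.2],
  [0,0,0,0,0.2],
  [0,0,0,0,0.2],
], force=50)

```text
clock: 18.32
tcp_pos: [0.4984, 0.3369, 0.1381]
orientation: [-1.549, -0.27, 0.255]
contact_force: [-1.6, -1.9, 25.7]
grip_width: 0.0179
```

>>> send_rows([
  [0,-0.5,0,0,0.2],
  [0,-1,0,0,0.2],
  [0,-2,0,0,0.2],
  [0,-2,0,0,0.2],
  [0,0,0,0,0.2],
])

```text
clock: 18.95
tcp_pos: [0.4944, 0.3348, 0.1885]
orientation: [-1.553, -0.265, 0.262]
contact_force: [0.9, 0.5, 0.4]
grip_width: 0.0171
```

```bash
python3 - <<'E'
from h import *
o=r.get_obs();print(pose()[1],o["grip_width"],o["contact_force"])
f=r.grab_frame("wrist"); p=pose()[1]; overlay(f,p[0],p[1],p[2]-.131,[(.137,.05),(.17,.012),(0,.058)],"pics/o8.png")
f=r.grab_frame("scene"); overlay(f,p[0],p[1],p[2]-.131,[(.137,.05),(0,.058)],"pics/o8s.png",(320,180,460,330))
E
```

```text
[0.49435733 0.33483097 0.18849569] 0.017136316737594668 [0.94398869 0.54290106 0.4321623 ]
```

View pics/o8.png

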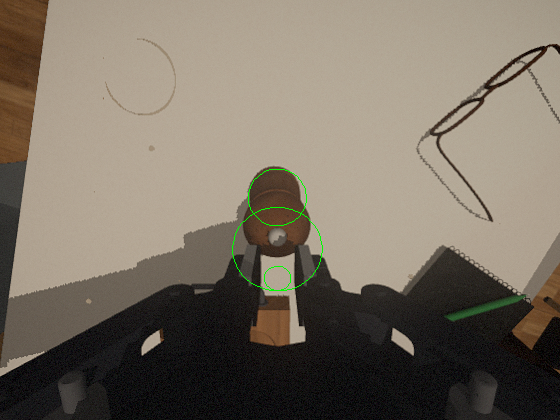

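View pics/o8s.png

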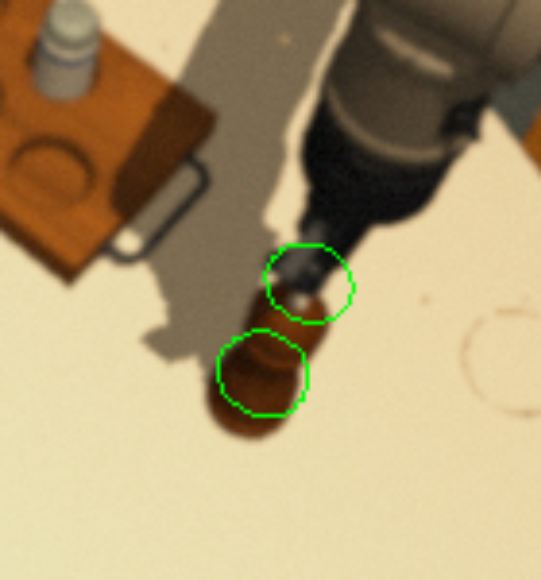

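That grip failed: the opening reads 17 mm, and the mill is still standing on the table with its head ahead of the shut pads. The pads met the head above its widest point and slid up and off. I'll open, rise and measure the mill again.

>>> send_rows([
  [0,-2,0,0,0.2],
  [0,-2,0,0,0.6],
  [0,-1,0,0,1],
  [0,0,0,0,1],
  [0,0,0,0,1],
])

```text
clock: 19.68
tcp_pos: [0.4931, 0.3341, 0.2362]
orientation: [-1.555, -0.262, 0.264]
contact_force: [0.5, -0.3, -0.5]
grip_width: 0.0853
```

```bash
python3 - <<'E'
from h import *
o=r.get_obs();print(pose()[1],o["grip_width"],o["contact_force"])
f=r.grab_frame("wrist"); overlay(f,.493,.333,0,[(.137,.05),(.17,.012),(0,.058)],"pics/o9.png",(160,120,400,300))
f=r.grab_frame("scene"); overlay(f,.493,.333,0,[(.137,.05),(0,.058)],"pics/o9s.png",(320,180,460,330))
E
```

```text
[0.4930988  0.33414919 0.23617355] 0.08532632106843738 [ 0.51706391 -0.33233171 -0.45118592]
```

View pics/o9.png

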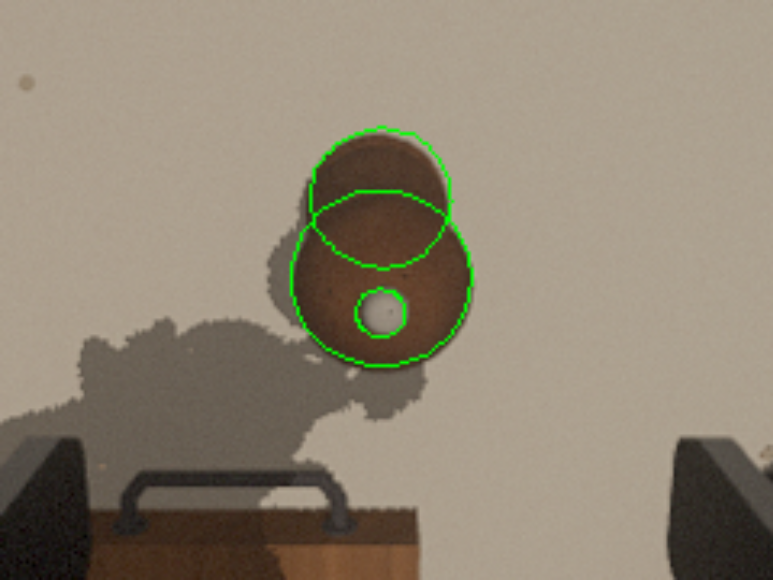

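View pics/o9s.png

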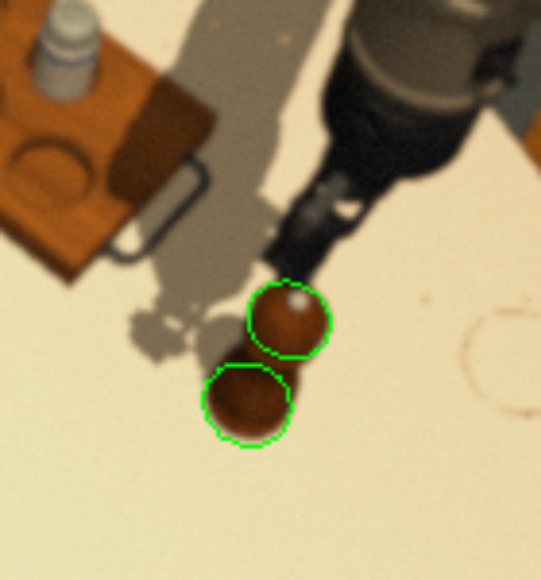

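The mill is upright and still at (0.493, 0.333). I'll go about 11 mm lower this time and check the height before closing.

>>> send_rows([
  [0,2,-0.1,0,1],
  [0,3,0,0,1],
  [0,3,0,0,1],
  [0,2,0,0,1],
  [0,1.1,0,0,1],
  [0,0.5,0,0,1],
  [0,0,0,0,1],
], force=40)

```text
clock: 20.65
tcp_pos: [0.4941, 0.3335, 0.1214]
orientation: [-1.555, -0.263, 0.263]
contact_force: [0.9, -0.7, 0.7]
grip_width: 0.0853
```

```bash
python3 - <<'E'
from h import *
o=r.get_obs();print(pose()[1],o["contact_force"])
f=r.grab_frame("wrist");p=pose()[1]; overlay(f,.493,.333,0,[(.137,.05)],"pics/o10.png")
E
```

```text
[0.49412921 0.33353846 0.12141602] [ 0.92777117 -0.68930413  0.68421673]
```

View pics/o10.png

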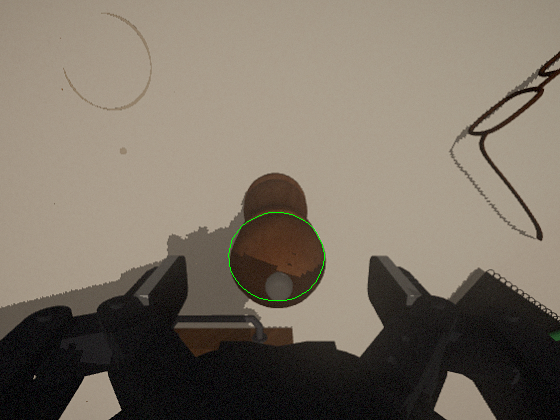

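```bash
python3 - <<'E'
from h import *
f=r.grab_frame("wrist");o,p,Q=pose()
for h in [-.014,-.007,0,.007,.014,.021,.03]:
    P=[p+Q.apply([sx*.0427,-h,sz]) for sx in(-1,) for sz in (.011,-.011)]
    print(h,proj(f,P).round(0).tolist())
im=f["image"][200:360,90:300,::-1]; cv2.imwrite("pics/z10.png",cv2.resize(cv2.convertScaleAbs(im,alpha=2.5),None,fx=3.5,fy=3.5))
E
```

```text
-0.014 [[209.0, 221.0], [211.0, 255.0]]
-0.007 [[206.0, 225.0], [208.0, 259.0]]
0 [[203.0, 229.0], [205.0, 264.0]]
0.007 [[200.0, 233.0], [203.0, 270.0]]
0.014 [[197.0, 237.0], [199.0, 276.0]]
0.021 [[193.0, 242.0], [196.0, 282.0]]
0.03 [[188.0, 249.0], [191.0, 291.0]]
```

View pics/z10.png

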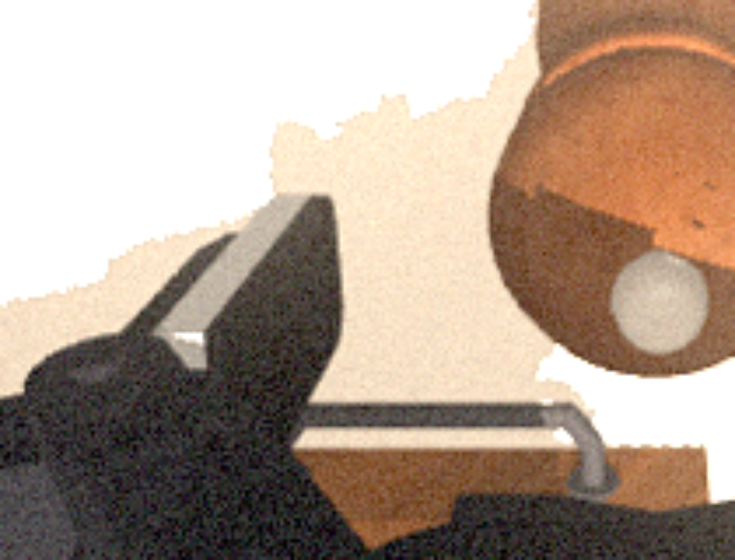

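```bash
python3 - <<'E'
from h import *
for n,c in (("w3",(190,220,370,350)),("o8",(190,200,370,350))):
    im=cv2.imread(f"pics/{n}.png")[c[1]:c[3],c[0]:c[2]]; cv2.imwrite(f"pics/z_{n}.png",cv2.resize(cv2.convertScaleAbs(im,alpha=2.5),None,fx=4,fy=4))
f=r.grab_frame("wrist");o,p,Q=pose()
for hw in (.018,.0085):
  for h in [-.014,-.007,0,.007,.014,.021,.03]:
    P=[p+Q.apply([sx*hw,-h,sz]) for sx in(-1,) for sz in (.011,-.011)]
    print(hw,h,proj(f,P).round(0).tolist())
E
```

```text
0.018 -0.014 [[249.0, 221.0], [250.0, 255.0]]
0.018 -0.007 [[248.0, 225.0], [249.0, 259.0]]
0.018 0 [[247.0, 229.0], [248.0, 264.0]]
0.018 0.007 [[245.0, 233.0], [246.0, 270.0]]
0.018 0.014 [[244.0, 237.0], [245.0, 276.0]]
0.018 0.021 [[242.0, 242.0], [244.0, 282.0]]
0.018 0.03 [[240.0, 249.0], [242.0, 291.0]]
0.0085 -0.014 [[264.0, 221.0], [265.0, 255.0]]
0.0085 -0.007 [[264.0, 225.0], [264.0, 259.0]]
0.0085 0 [[263.0, 229.0], [264.0, 264.0]]
0.0085 0.007 [[263.0, 233.0], [263.0, 270.0]]
0.0085 0.014 [[262.0, 237.0], [263.0, 276.0]]
0.0085 0.021 [[261.0, 242.0], [262.0, 282.0]]
0.0085 0.03 [[260.0, 249.0], [261.0, 291.0]]
```

View pics/z_w3.png

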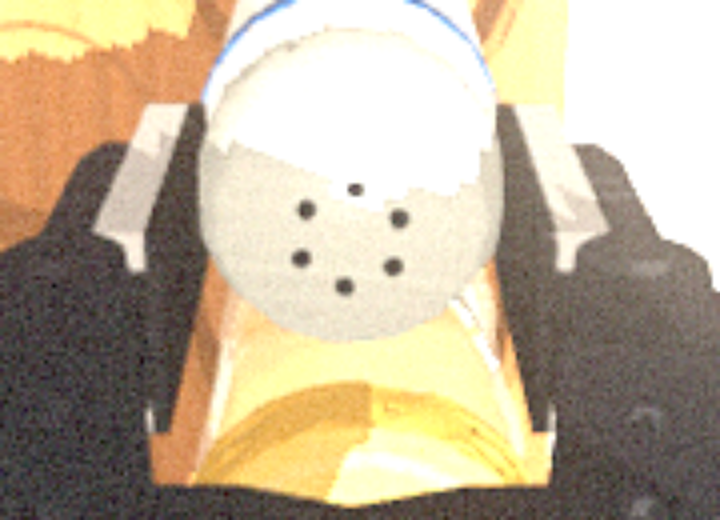

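View pics/z_o8.png

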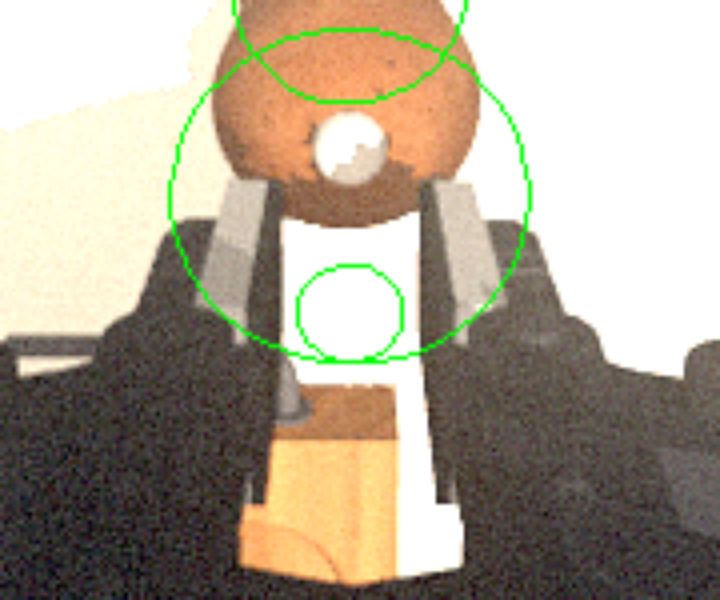

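Both finger pictures put the tips about 26–33 mm *above* the reported TCP height, not 14 mm below. That also explains the narrow salt grip (on the dome) and the mill slip. I'll check it with the scene camera.

```bash
python3 - <<'E'
from h import *
o,p,Q=pose()
for n,c in (("scene",(320,180,460,320)),("top",(70,180,200,300))):
    f=r.grab_frame(n); im=f["image"][:,:,::-1].copy()
    k=5; x0,y0,x1,y1=c; im=cv2.resize(cv2.convertScaleAbs(im[y0:y1,x0:x1],alpha=1.5),None,fx=k-1,fy=k-1)
    for h,col in ((-.0,(0,0,255)),(.033,(0,255,0))):
        for sx in(-1,1):
            for sz in (-.011,.011):
                u=proj(f,[p+Q.apply([sx*.0427,-h,sz])])[0]; cv2.circle(im,(int((u[0]-x0)*(k-1)),int((u[1]-y0)*(k-1))),4,col,1)
    cv2.imwrite(f"pics/tip_{n}.png",im)
E
```

```text
(no output)
```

View pics/tip_scene.png

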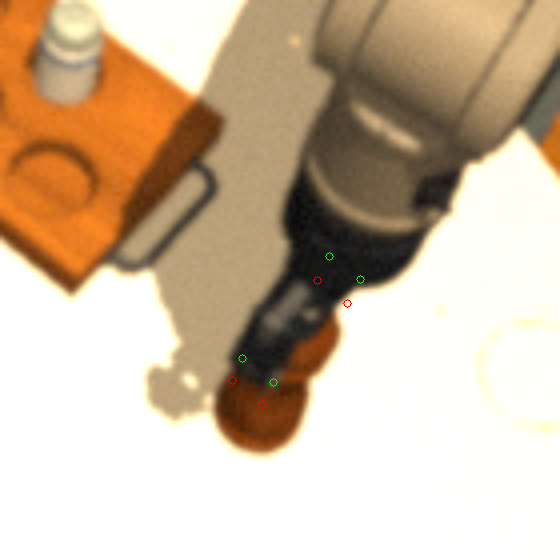

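View pics/tip_top.png

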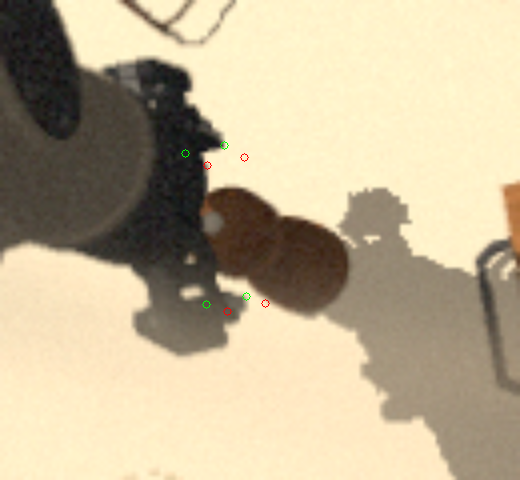

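The scene and top cameras agree (green marks): with the jaws open, the tips are about 33 mm above the reported TCP height. I'll use that measured offset and go down another 3 cm for the mill.

>>> send_rows([
  [0,1,0,0,1],
  [0,1,0,0,1],
  [0,0.8,0,0,1],
  [0,0.3,0,0,1],
  [0,0,0,0,1],
])

```text
clock: 21.52
tcp_pos: [0.4939, 0.3333, 0.0899]
orientation: [-1.555, -0.263, 0.264]
contact_force: [0.6, -0.2, 0.4]
grip_width: 0.085
```

```bash
python3 - <<'E'
from h import *
o=r.get_obs();print(pose()[1],o["contact_force"])
f=r.grab_frame("wrist"); overlay(f,.493,.333,0,[(.137,.05)],"pics/o11.png")
E
```

```text
[0.49389827 0.33332556 0.08989549] [ 0.55898974 -0.23430784  0.35724656]
```

View pics/o11.png

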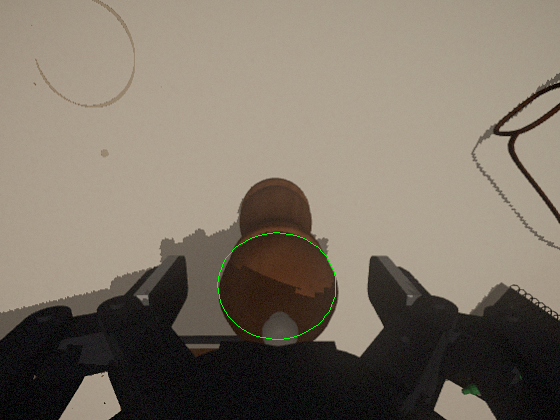

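The head is centred between the pads at tip depth with no contact. I'll close.

>>> send_rows([
  [0,0,0,0,0.6],
  [0,0,0,0,0.3],
  [0,0,0,0,0.3],
  [0,0,0,0,0.3],
  [0,0,0,0,0.3],
])

```text
clock: 22.2
tcp_pos: [0.4938, 0.3336, 0.0909]
orientation: [-1.554, -0.263, 0.264]
contact_force: [-1.4, -0.1, 5.8]
grip_width: 0.047
```

```bash
python3 - <<'E'
from h import *
o=r.get_obs();print(pose()[1],o["contact_force"],o["grip_width"])
E
```

```text
[0.4937715  0.33356088 0.09087597] [-1.39363897 -0.05288328  5.83433662] 0.04703521515486697
```

>>> send_rows([
  [0,-0.5,0,0,0.3],
  [0,-0.5,0,0,0.3],
  [0,0,0,0,0.3],
  [0,0,0,0,0.3],
])

```text
clock: 22.7
tcp_pos: [0.4939, 0.3334, 0.1001]
orientation: [-1.555, -0.263, 0.263]
contact_force: [0.1, -0.3, -1.1]
grip_width: 0.0469
```

```bash
python3 - <<'E'
from h import *
o=r.get_obs();print(pose()[1],o["contact_force"],o["grip_width"])
f=r.grab_frame("scene"); overlay(f,.4938,.3336,.01,[(.137,.05),(0,.058)],"pics/o12s.png",(320,180,460,330))
f=r.grab_frame("wrist"); overlay(f,.4938,.3336,.01,[(.137,.05),(0,.058)],"pics/o12.png")
E
```

```text
[0.49387971 0.33341817 0.10011578] [ 0.13452512 -0.3034049  -1.13645976] 0.04689092545960068
```

View pics/o12s.png

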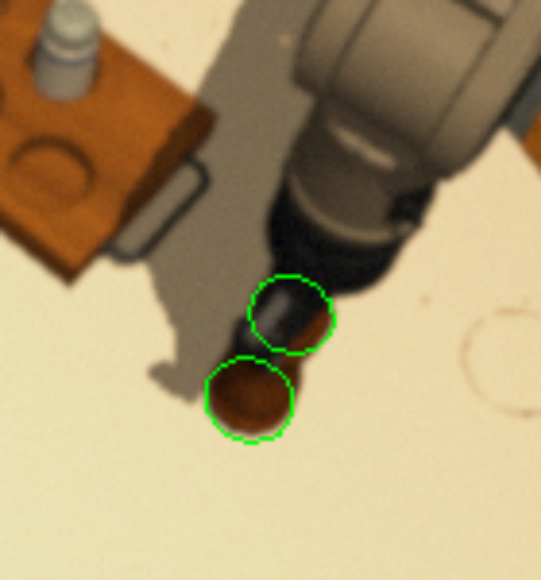

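View pics/o12.png

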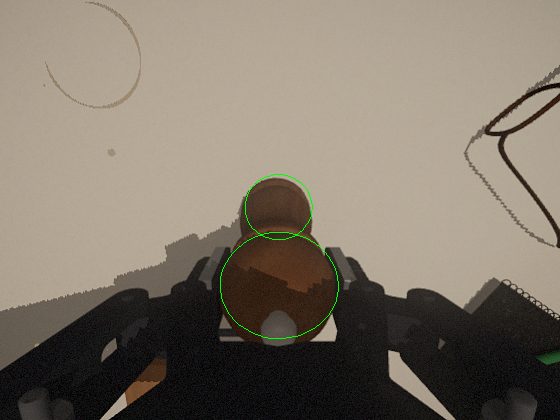

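The mill is off the table and held upright, with the foot circle matching to about 1 mm. I'll raise it and carry it to the back middle well.

>>> send_rows([
  [0,-2,0,0,0.3],
  [0,-3,0,0,0.3],
  [0,-3,-1,0,0.3],
  [-0.4,-1,-2,0,0.3],
  [-0.5,0,-3,0,0.3],
  [-0.5,0,-4,0,0.3],
  [-0.5,0,-4,0,0.3],
  [-0.5,0,-4,0,0.3],
  [-0.4,0,-4,0,0.3],
  [-0.3,0,-3,0,0.3],
  [0,0,-2,0,0.3],
  [0,0,-1,0,0.3],
])

```text
clock: 24.3
tcp_pos: [0.5565, 0.0564, 0.1901]
orientation: [-1.555, -0.261, 0.262]
contact_force: [0.4, 0.1, -0.7]
grip_width: 0.0467
```

```bash
python3 - <<'E'
from h import *
o=r.get_obs();print(here(),delta(cad(33,0,.19),.338),o["contact_force"],o["grip_width"])
E
```

```text
[ 31.8   3.8 190.1] (array([ 0.12,  0.01, -0.37]), np.float64(-0.3072983791668839), np.float64(19.058675096254937), array([-0.001, -0.   , -1.   ])) [ 0.42247273  0.05522011 -0.69497711] 0.04674475849747693
```

Then I'll lower to an underside of about 45 mm (TCP 0.136) and check.

>>> send_rows([
  [0.1,1,-0.4,0,0.3],
  [0,2,0,0,0.3],
  [0,2,0,0,0.3],
  [0,0.4,0,0,0.3],
  [0,0,0,0,0.3],
])

```text
clock: 24.92
tcp_pos: [0.559, 0.0558, 0.136]
orientation: [-1.555, -0.263, 0.264]
contact_force: [0.1, 0.5, -2.0]
grip_width: 0.0468
```

```bash
python3 - <<'E'
from h import *
o=r.get_obs();print(here(),delta(cad(33,0,.106),.338))
p=pose()[1]
f=r.grab_frame("wrist"); q=cad(33,0,0); overlay(f,q[0],q[1],.036,[(0,.069)],"pics/o13.png",(120,100,440,340))
f=r.grab_frame("top"); overlay(f,q[0],q[1],.036,[(0,.069)],"pics/o13t.png",(180,180,340,300))
f=r.grab_frame("scene"); overlay(f,q[0],q[1],.036,[(0,.069)],"pics/o13s.png",(240,130,390,260))
E
```

```text
[ 34.    2.4 136. ] (array([-0.1 ,  3.  , -0.24]), np.float64(-0.10182608103634797), np.float64(19.26414739438547), array([-0.001, -0.   , -1.   ]))
```

View pics/o13.png

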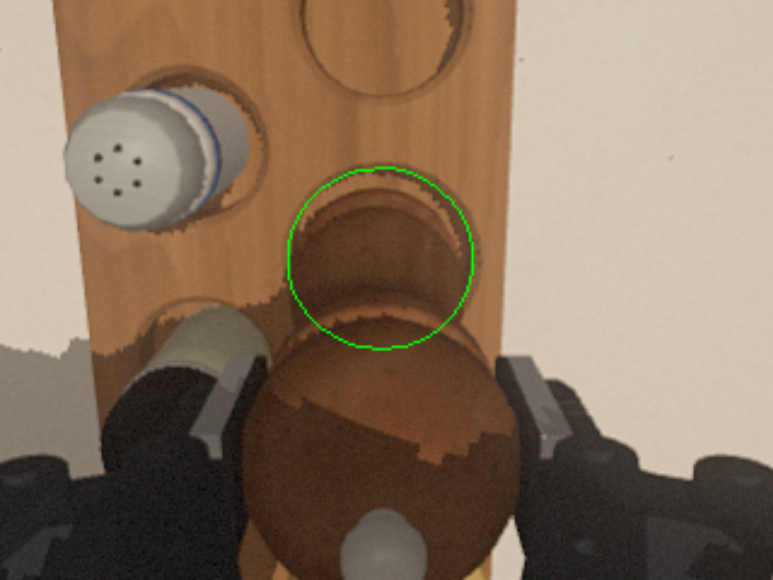

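View pics/o13s.png

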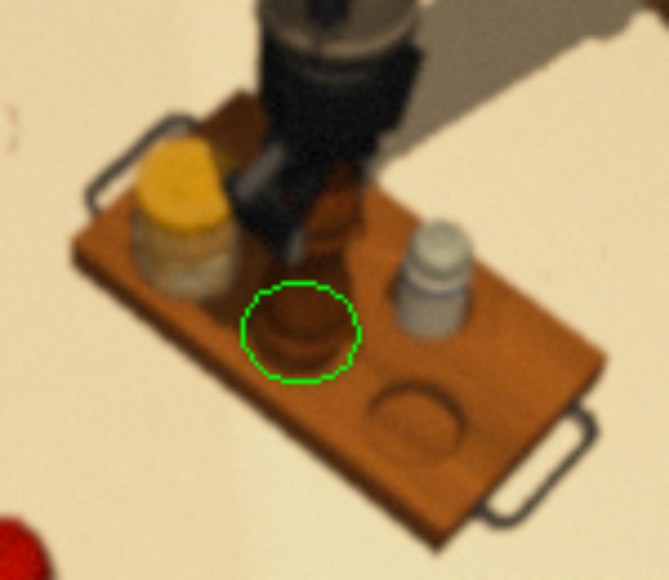

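The foot sits over the back middle well, about 2 mm toward +y. I'll correct that and lower.

>>> send_rows([
  [0,0.3,-0.2,0,0.3],
  [0,0.7,0,0,0.3],
  [0,0.7,0,0,0.3],
  [0,0.7,0,0,0.3],
  [0,0.4,0,0,0.3],
  [0,0,0,0,0.3],
])

```text
clock: 25.82
tcp_pos: [0.5595, 0.0535, 0.1077]
orientation: [-1.555, -0.263, 0.264]
contact_force: [0.3, -0.2, -1.7]
grip_width: 0.0467
```

```bash
python3 - <<'E'
from h import *
o=r.get_obs();print(here(),o["contact_force"],o["grip_width"])
E
```

```text
[ 33.7  -0.  107.7] [ 0.28208565 -0.15125704 -1.74894437] 0.04671447471379946
```

>>> send_rows([
  [0,0.2,0,0,0.3],
  [0,0.1,0,0,0.3],
  [0,0,0,0,0.3],
])

```text
clock: 26.2
tcp_pos: [0.5599, 0.0536, 0.1052]
orientation: [-1.555, -0.263, 0.263]
contact_force: [0.9, 0.0, -1.8]
grip_width: 0.0468
```

```bash
python3 - <<'E'
from h import *
o=r.get_obs();print(here(),o["contact_force"],o["grip_width"])
p=pose()[1]
f=r.grab_frame("scene"); q=cad(33,0,0); overlay(f,q[0],q[1],.036,[(0,.069)],"pics/o14s.png",(240,130,390,260))
E
```

```text
[ 34.1  -0.  105.2] [ 0.90457525  0.03369849 -1.80199113] 0.04683114886019679
```

View pics/o14s.png

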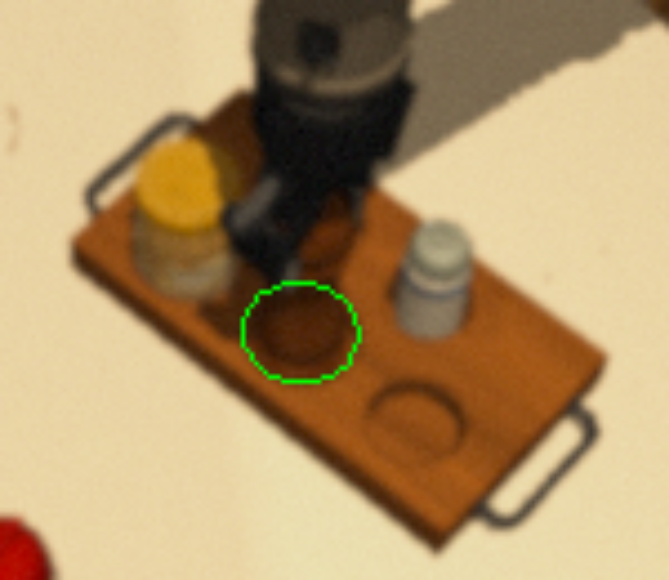

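>>> send_rows([
  [0,0.15,0,0,0.3],
  [0,0,0,0,0.3],
  [0,0,0,0,0.6],
  [0,0,0,0,1],
  [0,0,0,0,1],
  [0,0,0,0,1],
])

```text
clock: 27.0
tcp_pos: [0.5598, 0.0535, 0.1036]
orientation: [-1.555, -0.263, 0.263]
contact_force: [0.1, -0.1, -0.0]
grip_width: 0.0856
```

>>> send_rows([
  [0,-2,0,0,1],
  [0,-4,0,0,1],
  [0,-5,0,0,1],
  [0,-3,0,0,1],
  [0,0,0,0,1],
])

```text
clock: 27.62
tcp_pos: [0.5614, 0.0536, 0.2461]
orientation: [-1.554, -0.267, 0.259]
contact_force: [-1.1, 0.4, -0.8]
grip_width: 0.0855
```

```bash
python3 - <<'E'
from h import *
o=r.get_obs();print(here(),o["contact_force"],o["grip_width"],o["clock"])
q=cad(33,0,0)
f=r.grab_frame("wrist"); overlay(f,q[0],q[1],.014,[(.022,.069),(.137,.05),(.17,.012)],"pics/o15.png")
f=r.grab_frame("scene"); overlay(f,q[0],q[1],.014,[(.137,.05),(.022,.069)],"pics/o15s.png",(240,130,390,260))
E
```

```text
[ 35.5  -0.5 246.1] [-1.10505169  0.36561359 -0.80197869] 0.08553864502933194 27.625
```

View pics/o15.png

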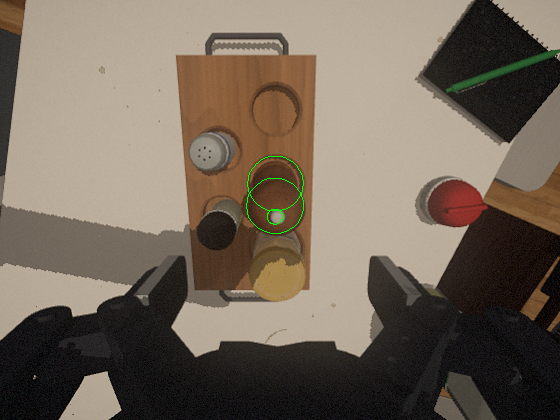

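View pics/o15s.png

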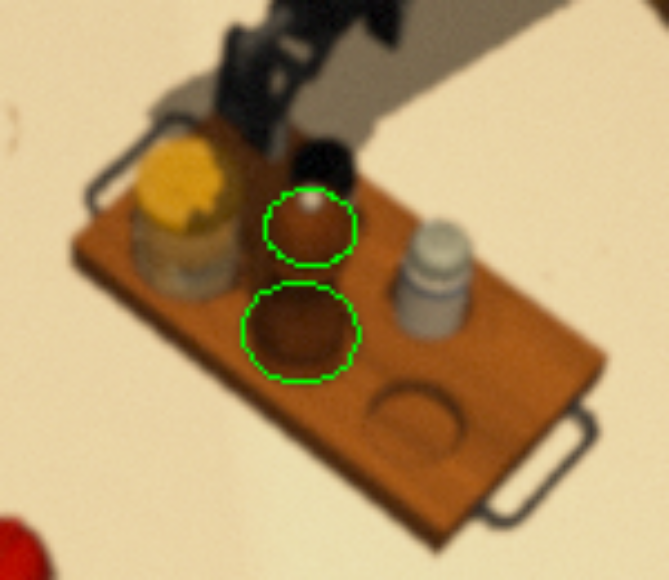

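The mill stands upright in the back middle well, with head, knob and well circles all matching. Next is the mustard.

>>> send_rows([
  [-0.5,0,-1.5,0,1],
  [-1,0,-3,0,1],
  [-1.5,0,-4.5,0,1],
  [-1.5,0,-4.5,0,1],
  [-1.5,0,-4.5,0,1],
  [-1.5,0,-4,0,1],
  [-1.5,0,-3,0,1],
  [-1,0,-2.5,0,1],
  [0,0,-1,0,1],
  [0,0,0,0,1],
])

```text
clock: 28.98
tcp_pos: [0.559, -0.2489, 0.243]
orientation: [-1.555, -0.262, 0.263]
contact_force: [-0.2, 0.0, -0.6]
grip_width: 0.0853
```

```bash
python3 - <<'E'
from h import *
o=r.get_obs();print(pose()[1],o["joints"].round(2))
for t in ("wrist","top"):
    f=r.grab_frame(t); print([(d["rect"],round(d["p"],2)) for d in r.recognise(t,"mustard")][:3])
    overlay(f,.562,-.312,0,[(0,.047),(.084,.047),(.117,.027)],f"pics/o16{t[0]}.png",None if t=="wrist" else (370,210,450,280))
E
```

```text
[ 0.55899558 -0.24888258  0.24297344] [-0.22  0.41  0.73  1.71 -0.3   1.13  0.93]
[([244.9, 209.5, 282.8, 273.3], 0.8)]
[([393.2, 235.2, 417.2, 257.6], 0.74), ([236.3, 252.6, 253.8, 271.9], 0.39)]
```

View pics/o16w.png

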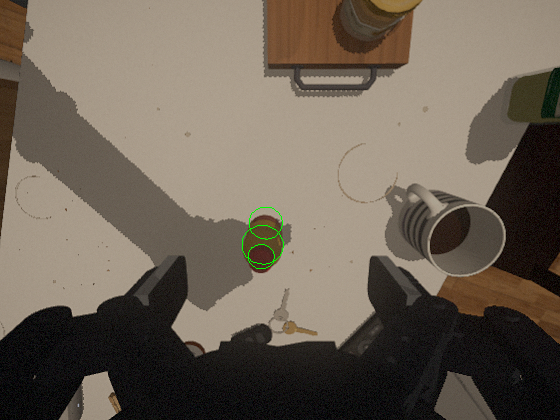

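View pics/o16t.png

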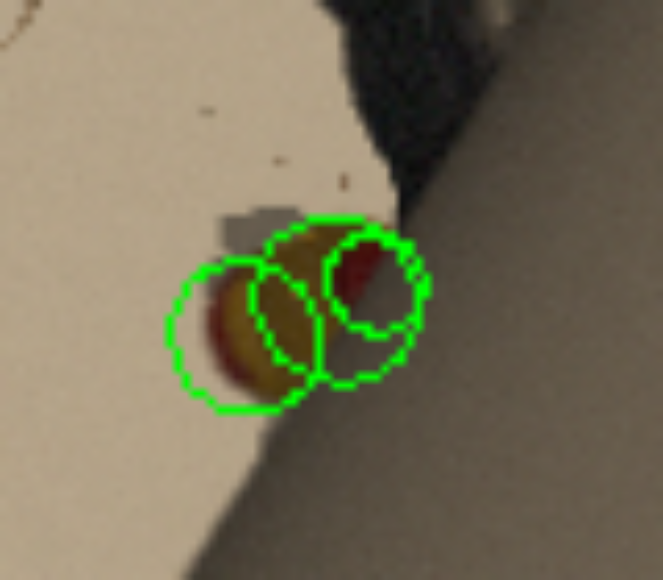

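```bash
python3 - <<'E'
from h import *
f=r.grab_frame("wrist"); 
im=f["image"][190:290,215:315,::-1].copy(); cv2.imwrite("pics/m1.png",cv2.resize(cv2.convertScaleAbs(im,alpha=2),None,fx=5.5,fy=5.5,interpolation=cv2.INTER_CUBIC))
f=r.grab_frame("scene"); overlay(f,.562,-.312,0,[(0,.047),(.084,.047),(.117,.027)],"pics/m1s.png",(215,70,285,140))
E
```

```text
(no output)
```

View pics/m1.png

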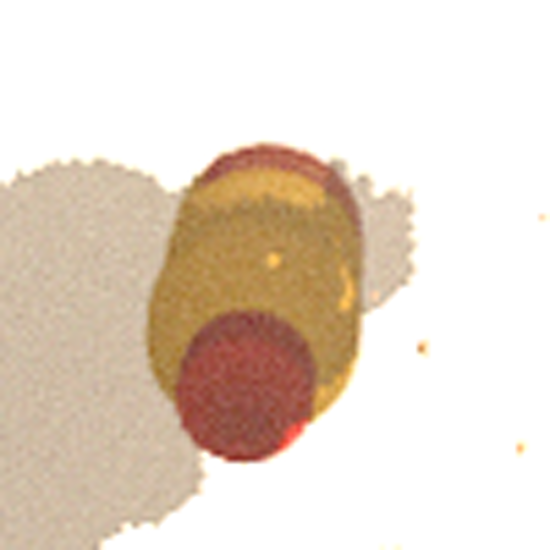

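View pics/m1s.png

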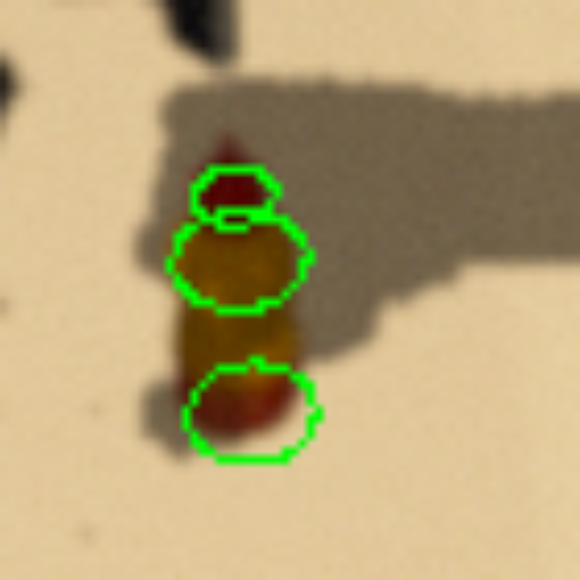

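```bash
python3 - <<'E'
from h import *
w=r.grab_frame("wrist"); t=r.grab_frame("scene")
print(onplane(w,[[259.7,259]],.115), onplane(t,[[215+230/8.29,70+193/8.29]],.115), tri(w,(259.7,259),t,(215+230/8.29,70+193/8.29)))
for f,n,c in((w,"w",(215,190,315,290)),(t,"s",(215,70,285,140))): overlay(f,.565,-.315,0,[(0,.047),(.084,.047),(.117,.027)],f"pics/m2{n}.png",c)
E
```

```text
[[ 0.56306212 -0.31477617  0.115     ]] [[ 0.56179185 -0.3135172   0.115     ]] (array([ 0.56245231, -0.31377062,  0.11567851]), np.float64(0.0016671853707019865))
```

View pics/m2w.png

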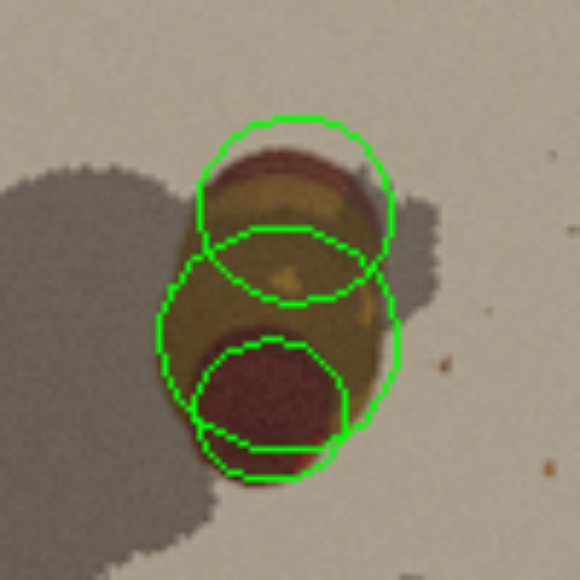

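View pics/m2s.png

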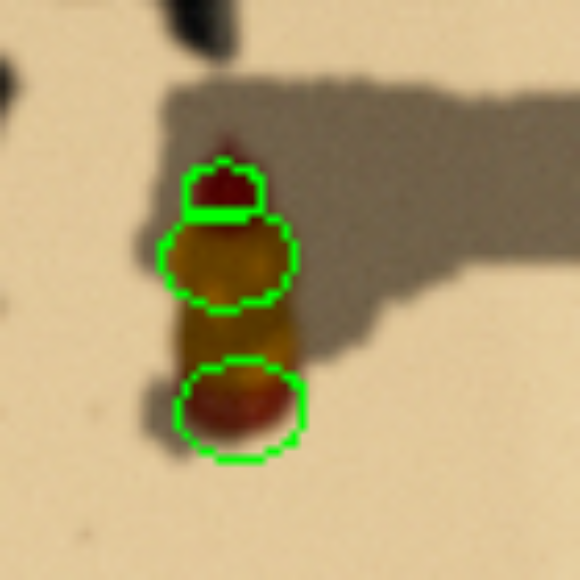

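I triangulate the cap at (0.5625, -0.314), height 0.116. I'll go above it and check before closing.

```bash
python3 - <<'E'
from h import *
print(delta([.563,-.314,.14],.338))
E
```

```text
(array([-1.85, 10.37, -6.37]), np.float64(-0.07821866300352828), np.float64(19.287754812418303), array([ 0.,  0., -1.]))
```

>>> send_rows([
  [-0.6,0,-2,0,1],
  [-0.7,2,-2.4,0,1],
  [-0.6,3,-2,0,1],
  [0,3,0,0,1],
  [0,2.4,0,0,1],
  [0,0,0,0,1],
])

```text
clock: 30.12
tcp_pos: [0.5613, -0.3141, 0.138]
orientation: [-1.553, -0.261, 0.266]
contact_force: [0.2, -0.0, -1.2]
grip_width: 0.0853
```

```bash
python3 - <<'E'
from h import *
print(pose()[1],delta([.563,-.314,.082],.338))
w=r.grab_frame("wrist"); overlay(w,.563,-.314,0,[(.084,.047),(.117,.027)],"pics/m3.png")
im=w["image"][150:300,200:350,::-1].copy(); cv2.imwrite("pics/m3z.png",cv2.resize(cv2.convertScaleAbs(im,alpha=2),None,fx=3.8,fy=3.8))
E
```

```text
[ 0.56134347 -0.31413289  0.13797047] (array([ 0.18,  5.6 , -0.06]), np.float64(-0.11773707418124835), np.float64(19.248236401240586), array([-0.003,  0.002, -1.   ]))
```

View pics/m3.png

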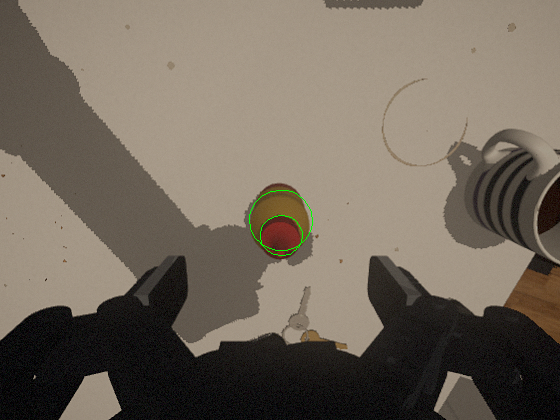

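View pics/m3z.png

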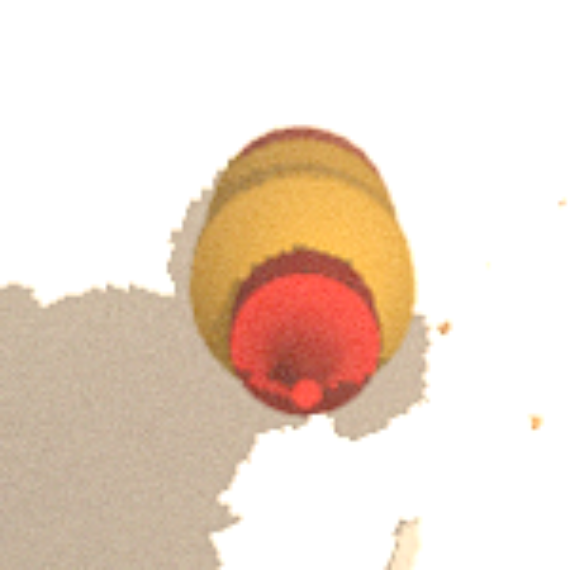

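```bash
python3 - <<'E'
from h import *
import pickle
w=r.grab_frame("wrist"); pickle.dump({k:np.array(v) for k,v in w.items()},open("f1.pkl","wb"))
E
```

>>> send_rows([
  [0.2,2,-0.2,0,1],
  [0,2,0,0,1],
  [0,0,0,0,1],
])

```text
clock: 30.6
tcp_pos: [0.5636, -0.3154, 0.0973]
orientation: [-1.552, -0.261, 0.266]
contact_force: [-0.6, 0.0, 0.7]
grip_width: 0.0855
```

```bash
python3 - <<'E'
from h import *
import pickle
print(pose()[1])
w=r.grab_frame("wrist"); pickle.dump({k:np.array(v) for k,v in w.items()},open("f2.pkl","wb"))
for i,n in ((1,"f1"),(2,"f2")):
    f=pickle.load(open(n+".pkl","rb")); im=f["image"]
    hsv=cv2.cvtColor(im,cv2.COLOR_RGB2HSV); m=(((hsv[...,0]<6)|(hsv[...,0]>174))&(hsv[...,1]>150)&(hsv[...,2]>70)).astype(np.uint8)
    n_,l,st,ce=cv2.connectedComponentsWithStats(m)
    print([(s.tolist(),c.round(1).tolist()) for s,c in zip(st,ce) if 150<s[4]<20000])
im=w["image"][180:330,200:350,::-1].copy(); cv2.imwrite("pics/m4z.png",cv2.resize(cv2.convertScaleAbs(im,alpha=2),None,fx=3.8,fy=3.8))
t=r.grab_frame("scene"); overlay(t,.563,-.315,0,[(.117,.027)],"pics/m4s.png",(200,60,300,140))
E
```

```text
[ 0.56357038 -0.31539906  0.09734581]
[([260, 214, 39, 43, 1116], [279.0, 235.5])]
[([253, 233, 49, 53, 1235], [278.1, 254.0])]
```

View pics/m4z.png

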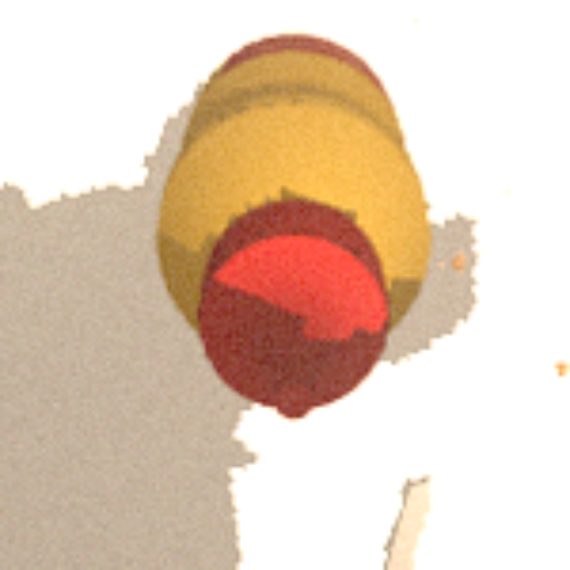

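View pics/m4s.png

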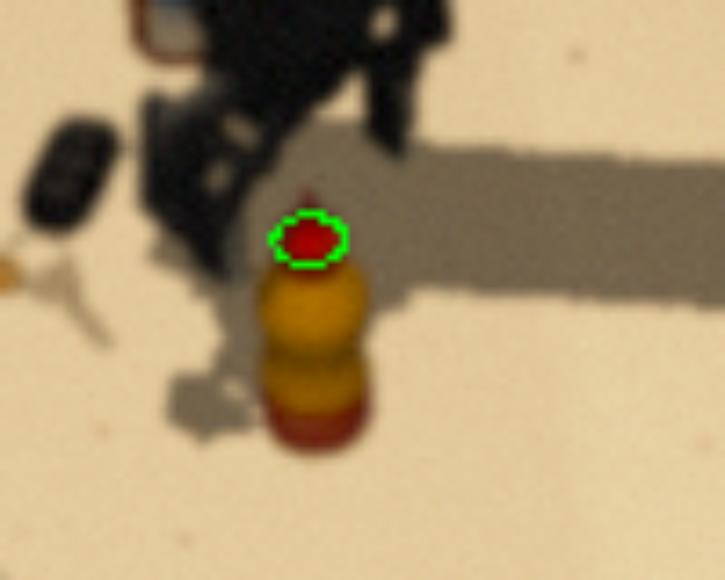

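```bash
python3 - <<'E'
from h import *
import pickle
a,b=[pickle.load(open(n+".pkl","rb")) for n in("f1","f2")]
s=r.grab_frame("scene")
u2=(277.1,180+324/3.8)
print(tri(a,(280.3,239.7),b,u2), tri(b,u2,s,(200+309/7.25,60+238/7.25)))
c,d=ray(b,[u2]); print(c+d*.164)
p=pose()[1]
print(onplane(b,[u2],.117),delta([.563,-.315,.082],.338))
E
```

```text
(array([ 0.56505592, -0.32027814,  0.11122463]), np.float64(0.0009194736400588347)) (array([ 0.56259644, -0.31639873,  0.11614707]), np.float64(0.004003842548591638))
[[ 0.56500024 -0.32152719  0.10856892]]
[[ 0.56373512 -0.3178082   0.117     ]] (array([-0.13,  1.79,  0.23]), np.float64(-0.15402723574699834), np.float64(19.211946239674827), array([ 0., -0., -1.]))
```

>>> send_rows([
  [0,1,-0.2,0,1],
  [0,0.8,0,0,1],
  [0,0,0,0,1],
  [0,0,0,0,0.5],
  [0,0,0,0,0.1],
  [0,0,0,0,0.1],
  [0,0,0,0,0.1],
  [0,0,0,0,0.1],
], force=60)

```text
clock: 31.75
tcp_pos: [0.5658, -0.3185, 0.0822]
orientation: [-1.555, -0.264, 0.263]
contact_force: [-1.0, 0.4, 4.4]
grip_width: 0.0237
```

```bash
python3 - <<'E'
from h import *
o=r.get_obs();print(pose()[1],o["contact_force"],o["grip_width"])
w=r.grab_frame("wrist");im=w["image"][180:340,190:360,::-1].copy(); cv2.imwrite("pics/m5z.png",cv2.resize(cv2.convertScaleAbs(im,alpha=2),None,fx=3.5,fy=3.5))
E
```

```text
[ 0.565762   -0.31852672  0.08217117] [-1.0440467   0.43796344  4.44197815] 0.023681535942458948
```

View pics/m5z.png

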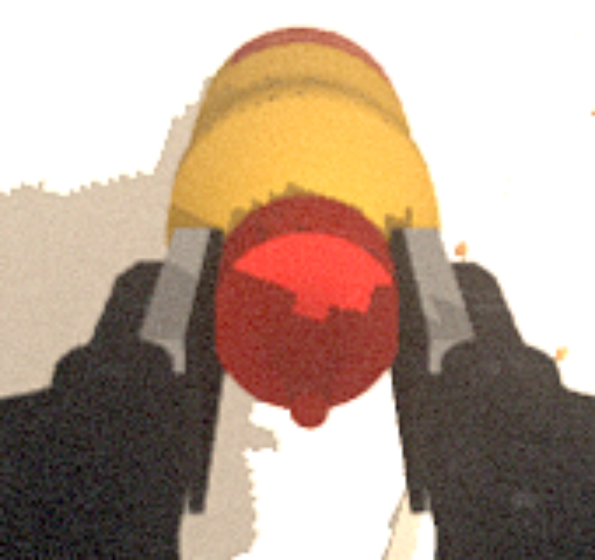

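The pads hold the collar on both sides. I'll lift straight up to clear the mill (top at 0.184).

>>> send_rows([
  [0,-0.5,0,0,0.1],
  [0,-1,0,0,0.1],
  [0,-2,0,0,0.1],
  [0,-2,0,0,0.1],
  [0,0,0,0,0.1],
])

```text
clock: 32.42
tcp_pos: [0.567, -0.3194, 0.1395]
orientation: [-1.557, -0.266, 0.26]
contact_force: [0.1, -1.1, -3.0]
grip_width: 0.0237
```

```bash
python3 - <<'E'
from h import *
o=r.get_obs();print(pose()[1],here(),o["contact_force"],o["grip_width"],delta(cad(33,88,.3),.338))
w=r.grab_frame("wrist");im=w["image"][150:340,190:360,::-1].copy(); cv2.imwrite("pics/m6z.png",cv2.resize(cv2.convertScaleAbs(im,alpha=2),None,fx=3,fy=3))
t=r.grab_frame("scene"); p=pose()[1]; overlay(t,p[0],p[1],p[2]-.082,[(.117,.027),(0,.047)],"pics/m6s.png",(200,60,300,140))
E
```

```text
[ 0.56697185 -0.31943122  0.13946385] [ -82.9 -354.3  139.5] [ 0.05207137 -1.0616897  -3.01765342] 0.023703405160606022 (array([ 11.53, -16.16,  44.21]), np.float64(-0.14576201186536605), np.float64(19.22021146355646), array([ 0.004, -0.002, -1.   ]))
```

View pics/m6z.png

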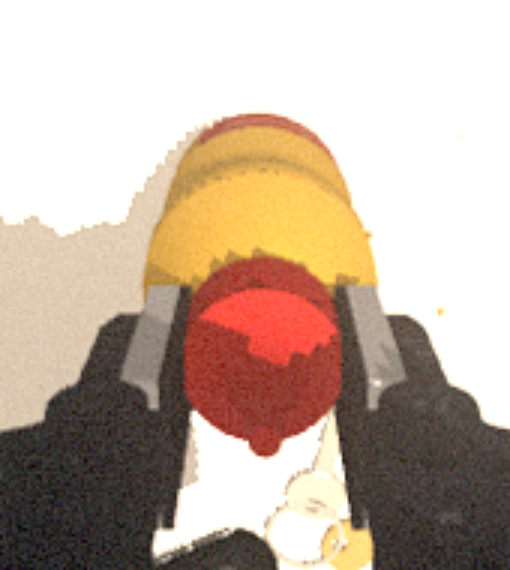

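View pics/m6s.png

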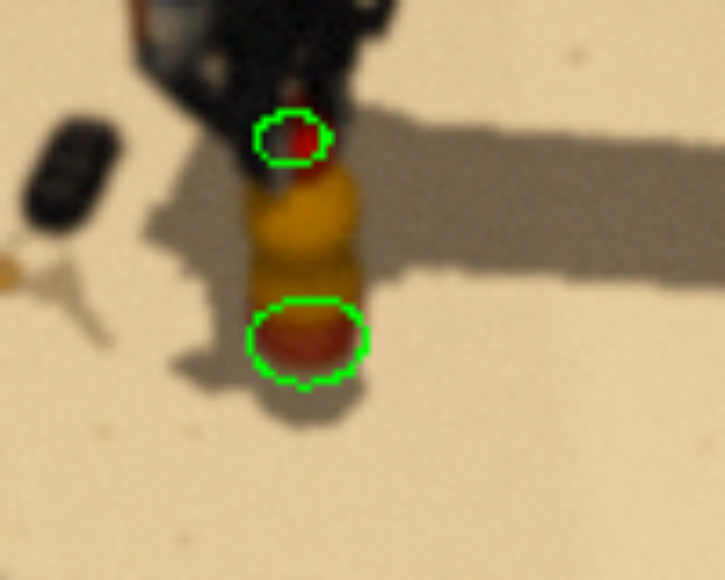

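The bottle is held upright (weight about 3 N). I'll rise to TCP 0.30 and carry it across.

>>> send_rows([
  [0,-2,0,0,0.1],
  [0,-3,0,0,0.1],
  [0,-4,0,0,0.1],
  [0,-4,0,0,0.1],
  [0,-2,0,0,0.1],
  [0,-1,1,0,0.1],
  [0.5,0,2,0,0.1],
  [1,0,3,0,0.1],
  [1,0,4,0,0.1],
  [1,0,4,0,0.1],
  [1,0,4,0,0.1],
  [1,0,4,0,0.1],
])

```text
clock: 34.02
tcp_pos: [0.5436, -0.0903, 0.2954]
orientation: [-1.554, -0.262, 0.266]
contact_force: [0.3, 0.3, -3.2]
grip_width: 0.0236
```

>>> send_rows([
  [1,0,4,0,0.1],
  [1,0,4,0,0.1],
  [1,0,4,0,0.1],
  [1,0,3,0,0.1],
  [1,0,3,0,0.1],
  [0.5,0,2,0,0.1],
  [0.5,0,1.2,0,0.1],
  [0,0,0.5,0,0.1],
  [0,0,0,0,0.1],
])

```text
clock: 35.15
tcp_pos: [0.53, 0.1317, 0.2964]
orientation: [-1.555, -0.263, 0.263]
contact_force: [-0.3, -0.2, -3.1]
grip_width: 0.0237
```

```bash
python3 - <<'E'
from h import *
o=r.get_obs();print(pose()[1],here(),o["contact_force"],o["grip_width"],delta(cad(33,88,.13),.338))
E
```

```text
[0.52999761 0.13165195 0.29643917] [ 31.8  83.5 296.4] [-0.29637244 -0.17773006 -3.06600543] 0.023706435185856283 (array([ 0.13, 16.64,  0.45]), np.float64(-0.1643029894456037), np.float64(19.20167048597623), array([-0.001, -0.   , -1.   ]))
```

>>> send_rows([
  [0.1,0,0.4,0,0.1],
  [0,2,0,0,0.1],
  [0,3,0,0,0.1],
  [0,4,0,0,0.1],
  [0,4,0,0,0.1],
  [0,2.5,0,0,0.1],
  [0,1.2,0,0,0.1],
  [0,0,0,0,0.1],
])

```text
clock: 36.15
tcp_pos: [0.5299, 0.136, 0.1295]
orientation: [-1.555, -0.262, 0.264]
contact_force: [0.2, 0.1, -2.0]
grip_width: 0.0238
```

```bash
python3 - <<'E'
from h import *
o=r.get_obs();print(here(),o["contact_force"],delta(cad(33,88,.097),.338))
p=pose()[1]; q=cad(33,88,0)
w=r.grab_frame("wrist"); overlay(w,q[0],q[1],.036,[(0,.057)],"pics/m7w.png",(160,110,400,290))
t=r.grab_frame("scene");  overlay(t,q[0],q[1],.036,[(0,.057)],"pics/m7s.png",(260,130,390,260))
t=r.grab_frame("top");  overlay(t,q[0],q[1],.036,[(0,.057)],"pics/m7t.png",(180,190,300,280))
E
```

```text
[ 33.1  87.7 129.5] [ 0.18764883  0.0930265  -2.04022846] (array([-0.01,  3.25,  0.03]), np.float64(-0.16575317966626718), np.float64(19.200220295755553), array([-0.001, -0.   , -1.   ]))
```

View pics/m7w.png

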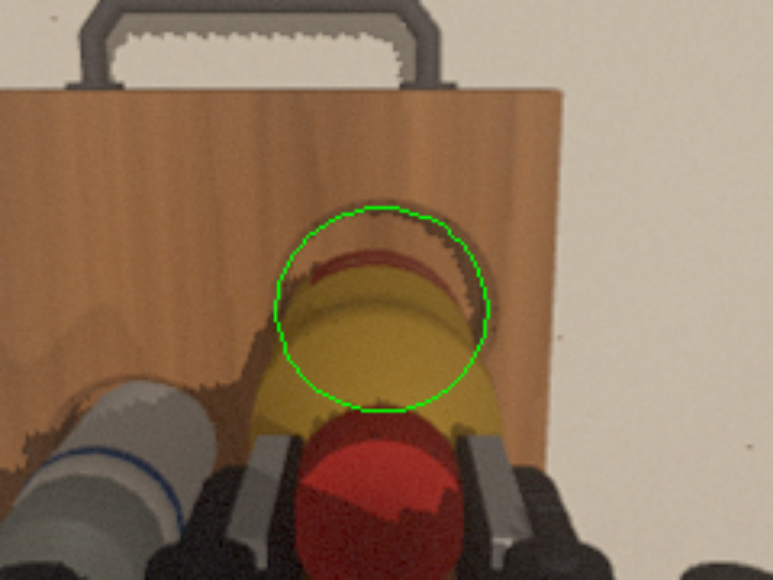

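View pics/m7s.png

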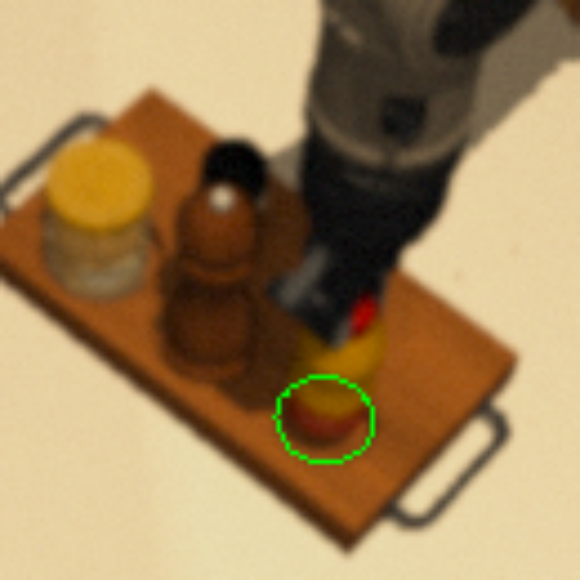

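View pics/m7t.png

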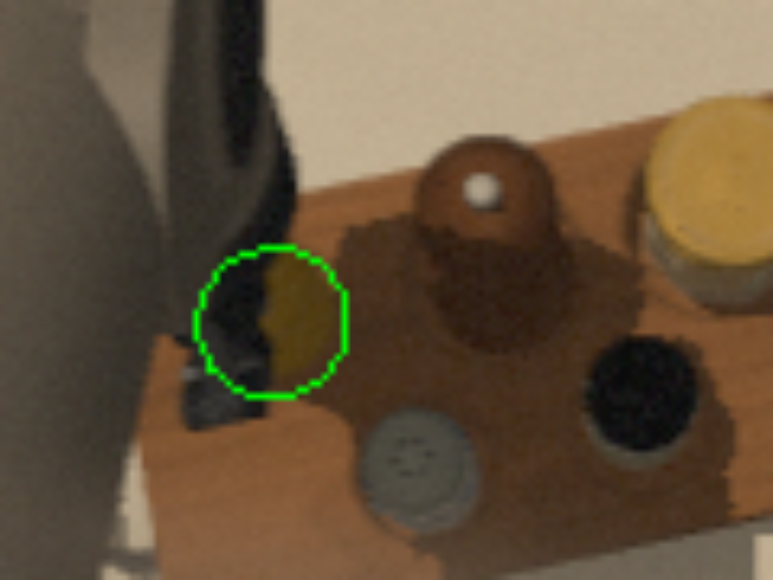

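```bash
python3 - <<'E'
from h import *
w=r.grab_frame("wrist"); p=pose()[1]; print(p)
for z in (.160,.1645): 
    P=onplane(w,[[277.7,271.5]],z)[0]; d=P[:2]-CP[:2]; c,s=np.cos(CP[2]),np.sin(CP[2]); print(z,c*d[0]+s*d[1],-s*d[0]+c*d[1])
# scale check of cap diameter
print(proj(w,[p+[0,0,.035]]))
for dy in (0,-4,-8):
    q=cad(33,88+dy,0); overlay(w,q[0],q[1],.0475,[(0.0,.047),(.084,.047),(.117,.027)],f"pics/m8_{-dy}.png",(160,110,400,290))
E
```

```text
[0.53082432 0.13651721 0.13090449]
0.16 0.0337421246533266 0.0866344361472363
0.1645 0.0337314340181429 0.08885649300084293
[[278.70487566 274.85661601]]
```

View pics/m8_0.png

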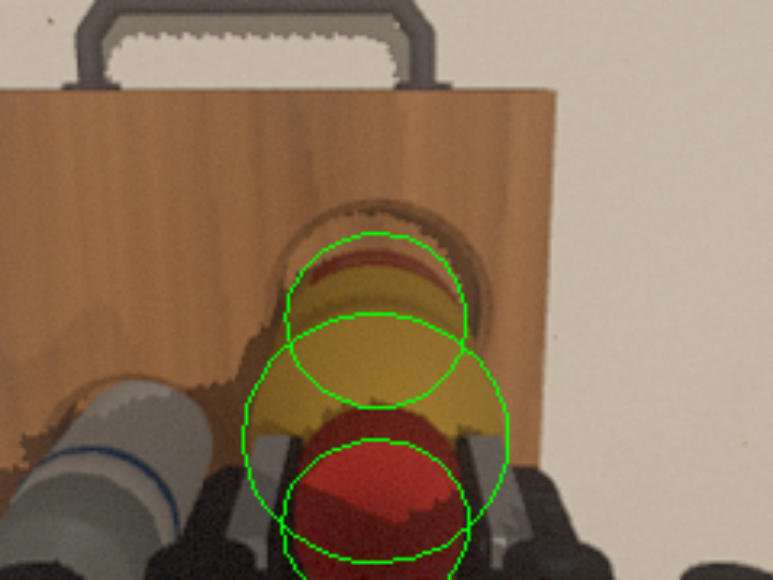

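View pics/m8_4.png

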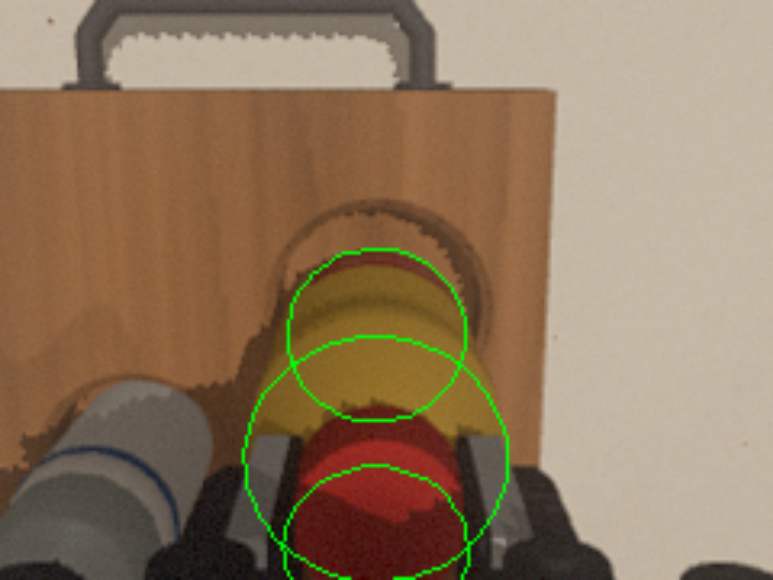

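The cap and base edges agree best if the bottle is about 2.5 mm toward -y of the TCP, and slightly slimmer than the text says. I'll correct that and lower.

>>> send_rows([
  [0,0.3,0.3,0,0.1],
  [0,0.8,0,0,0.1],
  [0,0.8,0,0,0.1],
  [0,0.7,0,0,0.1],
  [0,0.4,0,0,0.1],
  [0,0,0,0,0.1],
])

```text
clock: 37.1
tcp_pos: [0.5287, 0.1389, 0.0993]
orientation: [-1.555, -0.263, 0.264]
contact_force: [0.2, 0.3, -2.3]
grip_width: 0.0233
```

```bash
python3 - <<'E'
from h import *
o=r.get_obs();print(here(),o["contact_force"],o["grip_width"])
w=r.grab_frame("wrist"); q=cad(33,88,0); overlay(w,q[0],q[1],.036,[(0,.057)],"pics/m9w.png",(160,110,400,290))
E
```

```text
[33.  90.9 99.3] [ 0.18161697  0.26545398 -2.3227267 ] 0.02333713031715012
```

View pics/m9w.png

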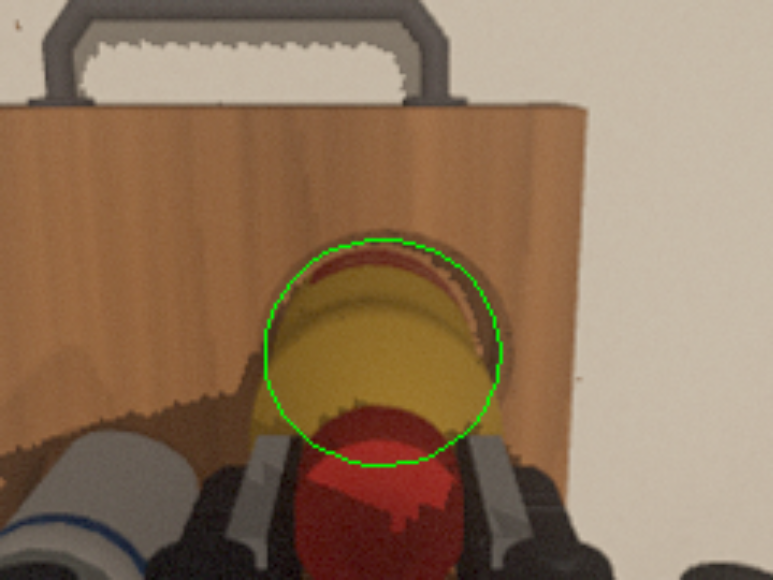

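>>> send_rows([
  [0,0.2,0,0,0.1],
  [0,0.15,0,0,0.1],
  [0,0,0,0,0.1],
])

```text
clock: 37.52
tcp_pos: [0.529, 0.1392, 0.0963]
orientation: [-1.555, -0.264, 0.263]
contact_force: [0.8, 0.8, -2.2]
grip_width: 0.0235
```

```bash
python3 - <<'E'
from h import *
o=r.get_obs();print(here(),o["contact_force"],o["grip_width"])
E
```

```text
[33.3 91.  96.3] [ 0.76135186  0.80609885 -2.17349635] 0.023543396070237265
```

Still carrying the weight, so it's a millimetre or so high. I'll lower a little more, let go and rise.

>>> send_rows([
  [0,0.1,0,0,0.1],
  [0,0.1,0,0,0.1],
  [0,0,0,0,0.4],
  [0,0,0,0,0.9],
  [0,0,0,0,0.9],
  [0,0,0,0,0.9],
])

```text
clock: 38.28
tcp_pos: [0.5288, 0.1391, 0.0941]
orientation: [-1.555, -0.263, 0.264]
contact_force: [-0.0, 0.2, -0.1]
grip_width: 0.0768
```

>>> send_rows([
  [0,-2,0,0,0.9],
  [0,-4,0,0,0.9],
  [0,-5,0,0,0.9],
  [0,-5,0,0,0.9],
  [-3,-3,-2,0,0.9],
  [-4,0,-3,0,1],
  [0,0,-3,0,1],
  [0,0,0,0,1],
])

```text
clock: 39.28
tcp_pos: [0.4893, 0.0382, 0.2845]
orientation: [-1.555, -0.261, 0.259]
contact_force: [-0.8, -0.1, -0.3]
grip_width: 0.0856
```

```bash
cat > chk.py <<'E'
from h import *
import sys
k=sys.argv[1]
o=r.get_obs();print(here(),o["contact_force"],o["clock"])
W=[("salt",-36,42,[(.064,.041)]),("spice",-36,-42,[(.09,.041)]),("mill",33,0,[(.137,.05),(.17,.012)]),("must",33,88,[(.084,.047),(.117,.027)]),("honey",33,-88,[(.094,.064)])]
for n,c in (("wrist",None),("top",(180,180,340,300)),("scene",(240,130,390,260))):
    f=r.grab_frame(n); g=dict(f); raw=f["image"].copy()
    for _,x,y,cs in W:
        q=cad(x,y,0); overlay(g,q[0],q[1],.014,cs,"/tmp/t.png"); g["image"]=cv2.imread("/tmp/t.png")[:,:,::-1]
    q=cad(0,0,0); overlay(g,q[0],q[1],0,[],f"pics/{k}{n[0]}.png",c)
    cv2.imwrite(f"pics/{k}{n[0]}raw.png",raw[:,:,::-1])
E
python3 chk.py c1
```

```text
[-37.6   8.8 284.5] [-0.80802513 -0.12403249 -0.27615711] 39.275
```

View pics/c1w.png

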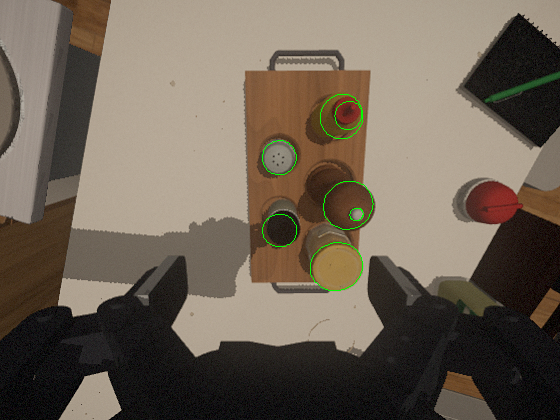

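View pics/c1t.png

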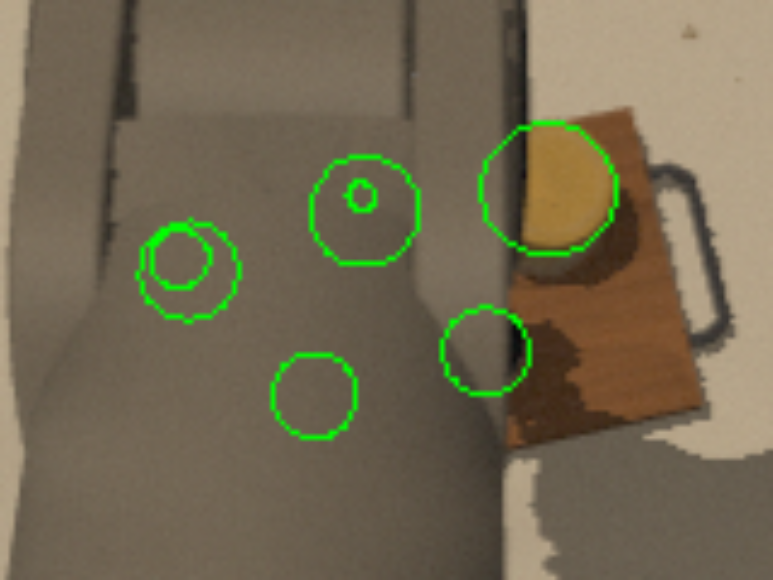

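View pics/c1s.png

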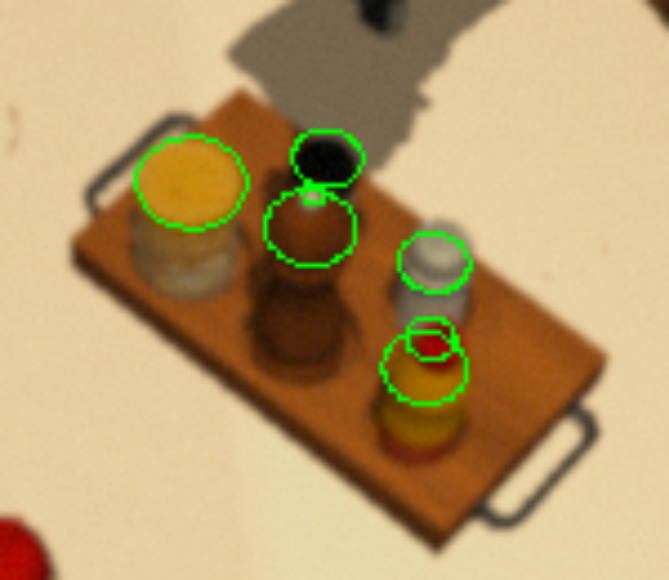

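```bash
python3 - <<'E'
import cv2
im=cv2.imread("pics/c1wraw.png")[45:300,225:395]; cv2.imwrite("pics/c1z.png",cv2.resize(cv2.convertScaleAbs(im,alpha=1.6),None,fx=2.3,fy=2.3,interpolation=cv2.INTER_CUBIC))
E
```

```text
(no output)
```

View pics/c1z.png

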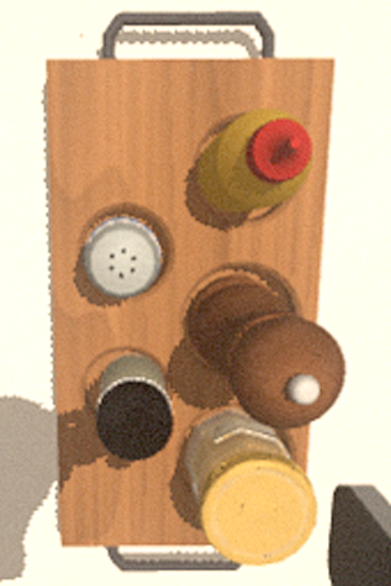

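View pics/c1sraw.png

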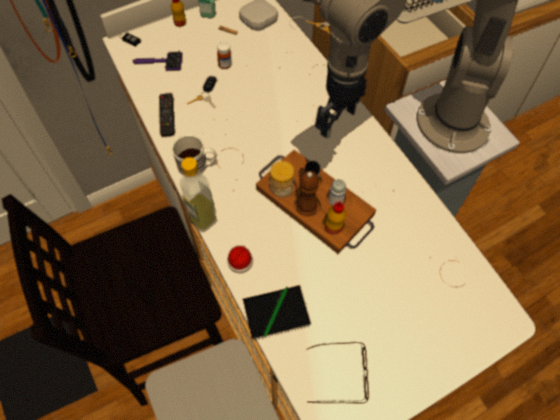

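All five pieces stand upright in their wells. The mug (189,155) and timer (240,258) are where they started, and the gripper is clear of everything, so I'll hand in.

```bash
python3 - <<'E'
from bench import r
print(r.hand_in(), r.get_obs()["clock"])
E
```

```text
the job is handed in; nothing more can be done
the job is handed in; nothing more can be done
```

I handed the job in after about 40 s of the 93 s allowed. The salt is in the front left well, the spice jar front right, the pepper mill back middle and the mustard back left. The honey jar was left standing back right.

**Last checks:** In the last wrist and scene pictures all five pieces stand upright in their wells, and their outlines match the expected positions to a few millimetres. The mug and timer are at their starting pixels, and the gripper was clear of everything. In the last top picture the arm hid every piece except the honey jar, so it confirmed nothing else.

**What failed or disagreed:**
- **First mill grasp:** it slid off the head, but the mill stayed upright and moved about 1 mm at most. The pictures showed the fingertips about 26–33 mm above the reported TCP height, where the interface text puts them 14 mm below it. I used the measured offset for the mill and the mustard.
- **Salt grip:** it read 36 mm against a diameter of 41 mm, because the pads closed on the dome. I set the salt down at its original height and it stands upright.
- **Mustard bottle:** it looked about 5–7 % smaller than the text says, and two estimates of its collar height differed by about 5 mm. I shifted it about 3 mm before lowering it.

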